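# Wash up the culture tubes: hotplate handles in, bungs to boil, tubes brushed out

### The job

Get the culture tubes washed up: first swing both pan handles in so that they point to the back of the hotplate, clear of the other pan and of the front, with each pan standing on its own ring. Then ease the tight bungs out of the tubes that still have one, lay them in the low pan for boiling, and scrub the three tubes in turn from left to right with the bottle brush, down to the bottom, up towards the mouth and down to the bottom again in each. Finish with the brush back in its stand, both handles still turned in, and without tipping a pan or knocking over the conical flask.

Things in the scene. Friction and masses are not known exactly. Their poses are not given: they have to be found in the camera images.
- hotplate: white double laboratory hotplate with a flat dark glass-ceramic top, 270 mm deep (x) by 470 mm wide (y), top 70 mm above the bench, fixed; origin under its centre on the bench, x points from its front (two black control knobs, robot's side) to its back, y to its left, z up. The pans slide and turn on its top with ordinary friction.
- ring_left (a point): centre of the left round heating ring (diameter 156 mm) on the hotplate's top, 110 mm left of the plate's centre
- ring_right (a point): centre of the right heating ring (diameter 156 mm) on the hotplate's top, 110 mm right of the plate's centre
- saucepan_centre (a point): the taller, narrower stainless saucepan; at the start its handle reaches across over the low pan. Outer diameter 140 mm, 92 mm high, wall 3 mm, floor 5 mm thick, mass 0.4 to 0.8 kg, loose on the hotplate. This point is on the pan's axis, 46 mm above its underside; x points along its one long handle, z up. Belongs on the left ring.
- saucepan_handle (a point): middle of that pan's straight, level handle: a flat steel bar 18 mm wide, 9 mm thick, its centre line 80 mm above the pan's underside and running from 65 to 205 mm from the pan's axis; this point is 125 mm from the axis. Axes as the pan's (x outward along the handle).
- saucepan_tip (a point): outer end of that handle, 205 mm from the pan's axis; axes as the pan's
- lowpan_centre (a point): the low, wide stainless pan, empty, open on top; at the start its handle sticks out to the right, over the bench. Outer diameter 160 mm, 46 mm high, wall 3 mm, floor 5 mm thick, mass 0.4 to 0.8 kg, loose on the hotplate. This point is on the pan's axis, 23 mm above its underside; x points along its one long handle, z up. Belongs on the right ring.
- lowpan_handle (a point): middle of that pan's straight, level handle: a flat steel bar 18 mm wide, 9 mm thick, its centre line 37 mm above the pan's underside and running from 75 to 215 mm from the pan's axis; this point is 135 mm from the axis. Axes as the pan's (x outward along the handle).
- lowpan_tip (a point): outer end of that handle, 215 mm from the pan's axis; axes as the pan's
- tube1_mouth (a point): left one of the three upright glass culture tubes clipped in the fixed steel rack (left, middle, right as the robot sees them, 75 mm apart): centre of its mouth, 115 mm above the bench; outer diameter 36 mm, inner 33 mm, inner depth 101 mm. Axes are the rack's: y runs along the row to the left, z up. The rack's top deck is 80 mm above the bench, 60 mm deep and 231 mm long; its foot is 85 mm deep and 235 mm long.
- tube1_floor (a point): centre of the inner floor of the left tube, 14 mm above the bench
- tube2_mouth (a point): middle one of the three upright glass culture tubes clipped in the fixed steel rack (left, middle, right as the robot sees them, 75 mm apart): centre of its mouth, 115 mm above the bench; outer diameter 36 mm, inner 33 mm, inner depth 101 mm. Axes are the rack's: y runs along the row to the left, z up. The rack's top deck is 80 mm above the bench, 60 mm deep and 231 mm long; its foot is 85 mm deep and 235 mm long.
- tube2_floor (a point): centre of the inner floor of the middle tube, 14 mm above the bench
- tube3_mouth (a point): right one of the three upright glass culture tubes clipped in the fixed steel rack (left, middle, right as the robot sees them, 75 mm apart): centre of its mouth, 115 mm above the bench; outer diameter 36 mm, inner 33 mm, inner depth 101 mm. Axes are the rack's: y runs along the row to the left, z up. The rack's top deck is 80 mm above the bench, 60 mm deep and 231 mm long; its foot is 85 mm deep and 235 mm long.
- tube3_floor (a point): centre of the inner floor of the right tube, 14 mm above the bench
- bung1_head (a point): loose pale silicone bung, at the start tight in the left tube (absent if that tube is open): round head 39 mm across and 24 mm tall, sitting 1 to 2 mm above the rim, on a plug 31 mm across and 16 mm long; 40 g. This point: centre of the head, 28 mm above the plug's end; z up out of the tube. Takes roughly 8 to 20 N to pull over 14 mm; rocking it helps. Tubes and rack stay put.
- bung2_head (a point): loose pale silicone bung, at the start tight in the middle tube (absent if that tube is open): round head 39 mm across and 24 mm tall, sitting 1 to 2 mm above the rim, on a plug 31 mm across and 16 mm long; 40 g. This point: centre of the head, 28 mm above the plug's end; z up out of the tube. Takes roughly 8 to 20 N to pull over 14 mm; rocking it helps. Tubes and rack stay put.
- bung3_head (a point): loose pale silicone bung, at the start tight in the right tube (absent if that tube is open): round head 39 mm across and 24 mm tall, sitting 1 to 2 mm above the rim, on a plug 31 mm across and 16 mm long; 40 g. This point: centre of the head, 28 mm above the plug's end; z up out of the tube. Takes roughly 8 to 20 N to pull over 14 mm; rocking it helps. Tubes and rack stay put.
- brush_grip (a point): middle of the handle of the bottle brush, which stands upright, bristles down, in its stand: plain wooden round handle 16 mm in diameter and 64 mm long (from 128 to 192 mm above the brush's tip); this point is 160 mm above the tip. z points from the tip up along the brush. Loose, 60 g.
- brush_tip (a point): lower end of the brush. White bristles 29 mm across over the lowest 80 mm (the bristles yield: a stiff core of 22 mm diameter, 14 mm over the lowest 12 mm, is what meets a wall), then a bare 6 mm wire up to the handle.
- stand_mouth (a point): centre of the open top of the brush stand, a fixed upright steel cup on a round foot (84 mm across): outer diameter 44 mm, inner 32 mm, mouth 95 mm above the bench, inner floor 8 mm above the bench; z up
- flask: conical glass flask standing about, foot 80 mm across, 118 mm tall; origin at the centre of its underside; leave it standing

How it is judged (in metres and radians):
On the way, in this order (a step that is already met when the one before it is completed fails the run):
1. both pan handles point to the back of the hotplate, each pan level on its own ring (angle between the x axis of each of saucepan_centre, lowpan_centre and the x axis of hotplate, either way round below 0.6 rad and x of each of saucepan_tip, lowpan_tip in the frame of hotplate above 0.1 m and horizontal distance between saucepan_centre and ring_left below 0.035 m and angle between each of saucepan_centre, lowpan_centre's own z axis and vertical below 0.08 rad and horizontal distance between lowpan_centre and ring_right below 0.035 m), for 0.3 s.
2. brush tip down at the floor of the left tube (horizontal distance between brush_tip and tube1_floor below 0.016 m and z of brush_tip in the frame of tube1_floor below 0.02 m), for 0.05 s.
3. brush drawn up to the upper part of the left tube, still inside (horizontal distance between brush_tip and tube1_mouth below 0.018 m and z of brush_tip in the frame of tube1_floor above 0.06 m and z of brush_tip in the frame of tube1_mouth below 0 m), for 0.05 s.
4. brush down at the floor of the left tube a second time (all of step 2), for 0.05 s.
5. brush tip down at the floor of the middle tube (horizontal distance between brush_tip and tube2_floor below 0.016 m and z of brush_tip in the frame of tube2_floor below 0.02 m), for 0.05 s.
6. brush drawn up to the upper part of the middle tube, still inside (horizontal distance between brush_tip and tube2_mouth below 0.018 m and z of brush_tip in the frame of tube2_floor above 0.06 m and z of brush_tip in the frame of tube2_mouth below 0 m), for 0.05 s.
7. brush down at the floor of the middle tube a second time (all of step 5), for 0.05 s.
8. brush tip down at the floor of the right tube (horizontal distance between brush_tip and tube3_floor below 0.016 m and z of brush_tip in the frame of tube3_floor below 0.02 m), for 0.05 s.
9. brush drawn up to the upper part of the right tube, still inside (horizontal distance between brush_tip and tube3_mouth below 0.018 m and z of brush_tip in the frame of tube3_floor above 0.06 m and z of brush_tip in the frame of tube3_mouth below 0 m), for 0.05 s.
10. brush down at the floor of the right tube a second time (all of step 8), for 0.05 s.
At the end, for the whole second after the job is handed in: Both handles point to the back of the hotplate (within 0.6 rad), each pan level with its centre within 35 mm of its own ring's centre; every bung present lies inside the low pan; the brush stands in its stand (tip at least 70 mm below the stand's mouth) (all of step 1 and horizontal distance between each of bung1_head, bung2_head, bung3_head and lowpan_centre below 0.075 m and z of bung1_head in the frame of lowpan_centre between -0.03 and 0.03 m and z of bung2_head in the frame of lowpan_centre between -0.03 and 0.03 m and z of bung3_head in the frame of lowpan_centre between -0.03 and 0.03 m and horizontal distance between brush_tip and stand_mouth below 0.017 m and z of brush_tip in the frame of stand_mouth below -0.07 m and angle between brush_tip's own z axis and vertical below 0.25 rad); the robot touches nothing.
It fails at once if a pan is tipped (more than 20 degrees) (angle between any of saucepan_centre, lowpan_centre's own z axis and vertical above 0.35 rad).
It fails at once if the conical glass flask standing by is knocked over (angle between flask's own z axis and vertical above 0.6 rad).
It fails at once if a bung is laid in the low pan while a pan's handle still sticks out to the side as it did at the start (distance between any of bung1_head, bung2_head, bung3_head and lowpan_centre below 0.07 m and angle between the x axis of any of saucepan_centre, lowpan_centre and the x axis of hotplate, either way round above 1.1 rad).
Of bung1, bung2, bung3 only 1 to 3 are there at a start; the rules pass over those that are not, and their reading is None.
At some moment in a run one of saucepan, lowpan may be knocked a few centimetres aside while the robot is not near it.
It also fails if it takes over 210 s, if anything falls off the work surface, if the arm or the gripper's body presses on something with over 40 N, if the wrist force passes 120 N, or if a joint passes its speed limit or range.

### The arm

A 6-joint arm with a two-finger parallel gripper is mounted at the origin on the work surface. World frame = base frame: x ahead of the robot, y to its left, z up, the work surface at z = 0. Lengths are in mm, angles in rad, forces in N, time in s.
With the tool pointing down it reaches from about 400 to 925 mm from the base axis. Payload 12.5 kg.
Tool frame: the origin (TCP) lies on the centre line of the jaws, within the pads' length; the fingertips stand 14 mm ahead of it and the grasp point (between the pads) lies 5 mm behind it; z points along the fingers, x is the direction in which the jaws open and shut, and the axes are right-handed (so a half turn about z gives the same grasp; the last joint's range is limited). The gripper opens to 95 mm and grips with 3 to 60 N. Pads are 20 mm wide; open, the fingers measure 119 mm over their backs; the gripper's body (75 mm by 180 mm) begins 59 mm behind the grasp point.
Start: joints at [1.208, 0.491, 1.559, -0, 1.092, -0.106], TCP at [158.723, 604.526, 228.661] pointing down, gripper open.
Joint ranges: [-3.1, 3.1], [-0.84, 2.19], [0.05, 2.79], [-1.13, 4.28], [0.06, 2.93], [-2.69, 2.69]. Speed limits (rad/s): [2.22, 2.22, 2.79, 3.14, 3.14, 3.14].

### API

Orientations are given as [roll, pitch, yaw] about the fixed x, y, z axes, in that order (R = Rz(yaw) Ry(pitch) Rx(roll)).
In Python, from cell import state, read_camera, job_done gives the robot as it stands.
- The arm moves only by the shell command python3 -m handwheel 'ROWS'. ROWS is JSON, a list of rows, each an object of numbers: "hand": the finger opening in m, from 0 to 0.0951; "x", "y", "z": the shift along the world's x, y, z in m; "spin": the turn about the world's z in units of 5 degrees (1.0 is 5 degrees). In form: [{"hand": .., "x": .., "y": .., "z": .., "spin": ..}, ...]. A call has 1 to 20 rows; each row is the pose to reach, as a shift and turn from the pose commanded when the call began; what a row does not reach only later rows make up. A row lasts 1/12 s, in which the tool goes at most 41.7 mm and 7.16 degrees, less where a joint would pass 70% of its speed; a pose out of reach is approached as far as the arm can. A call with a gripper value outside its range is refused whole. The fingers move at their own pace and stop on an object; the grip force is fixed at half the most. Time passes only in rows, so rows that repeat a pose let the fingers close. It gives the time, the measured TCP pose, the force and the opening at its end, in the units of the state.
- state(): the state, without advancing time (a new reading comes with each control period).
- read_camera(name): name is "scene" or "top" or "wrist"; returns a dict with "img" (400x640x3 uint8, red, green, blue), "fx", "fy", "cx", "cy" (pixels), "D" ([k1, k2, p1, p2, k3] as OpenCV has them; the pictures are not rectified), "T" (4x4, takes a point from camera to world coordinates). Camera axes: x right, y down, z forward; pixel columns grow to the right and rows downward; lengths in mm; the calibration is good to about 2 mm. A picture is of the moment at which its call begins. There is no depth.
- job_done(): hands the job in, once; it reports no verdict.
The state is a dict: "t": time; "joints": joint angles; "qvel": joint speeds; "tau": joint torques, N m; "eef_pos": TCP position; "tcp_rot": TCP orientation; "ft_force": force on the tool from outside, world axes, zero at the start; "moment": the same for the moment, N m; "opening": opening from 0.0 (shut) to 1.0 (fully open).
Only numpy, scipy, OpenCV 4.12 (cv2) and the standard library are available. Lean on these libraries where they do the work, as an engineer would, in place of code of your own. Each camera call takes 0.05 s, during which the arm holds its last target. There are 200 camera calls.

## Working session

There is one attempt and no reset: what is moved stays moved. The work goes in short steps, Python scripts to look and compute and a shell command to move; the robot and the scene stay as the last step left them, time stands still between calls to the robot, and variables do not carry over. Pictures are saved under pics/ and viewed, about 12 in all and at most 16, crops included, and the job is handed in when it is done.

```bash
ls; mkdir -p pics; cat > h.py <<'E'
import numpy as np, cv2
from cell import state, read_camera
def cam(n):
    return read_camera(n)
def save(c,name): cv2.imwrite('pics/'+name+'.png',c['img'][:,:,::-1])
def K(c): return np.array([[c['fx'],0,c['cx']],[0,c['fy'],c['cy']],[0,0,1.]])
def ray(c,px,z):
    "pixels -> world points on plane z (mm)"
    p=cv2.undistortPoints(np.array(px,float).reshape(-1,1,2),K(c),np.array(c['D'],float)).reshape(-1,2)
    T=np.array(c['T']); d=np.c_[p,np.ones(len(p))]@T[:3,:3].T; o=T[:3,3]
    return o+d*((np.broadcast_to(z,len(p))-o[2])/d[:,2])[:,None]
def proj(c,P):
    T=np.linalg.inv(np.array(c['T'])); 
    r,_=cv2.Rodrigues(T[:3,:3]); return cv2.projectPoints(np.array(P,float).reshape(-1,1,3),r,T[:3,3],K(c),np.array(c['D'],float))[0].reshape(-1,2)
E
python3 - <<'E'
from h import *
np.set_printoptions(precision=1,suppress=True)
for n in('scene','top'):
    c=cam(n);save(c,n+'0');print(n,c['fx'],c['D'],np.array(c['T']))
print(state())
E
```

```text
pics
scene 491.1758727750936 [0. 0. 0. 0. 0.] [[   0.5    0.6   -0.6 1189.6]
 [   0.9   -0.3    0.3 -336.2]
 [  -0.    -0.7   -0.7  826.9]
 [   0.     0.     0.     1. ]]
top 411.21916121064595 [-0.1  0.   0.   0.   0. ] [[  0.   -1.    0.2 348.7]
 [ -1.   -0.    0.  -55. ]
 [  0.   -0.2  -1.  992.1]
 [  0.    0.    0.    1. ]]
{'t': 0.1, 'joints': array([ 1.2,  0.5,  1.6, -0. ,  1.1, -0.1]), 'qvel': array([-0., -0., -0.,  0.,  0., -0.]), 'tau': array([  0. , -61.4, -25.9,   0.1,   0. ,  -0. ]), 'eef_pos': array([158.6, 604.3, 228.1]), 'tcp_rot': array([-3.1,  0. ,  1.3]), 'ft_force': array([-0.9,  0.3,  0.2]), 'moment': array([0., 0., 0.]), 'opening': 1.0003752934893306}
```

View pics/top0.png

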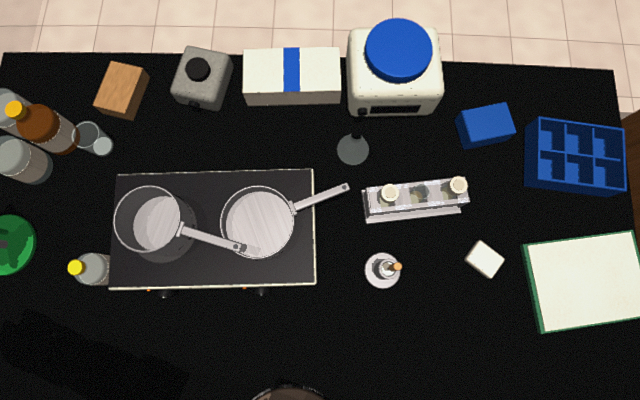

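View pics/scene0.png

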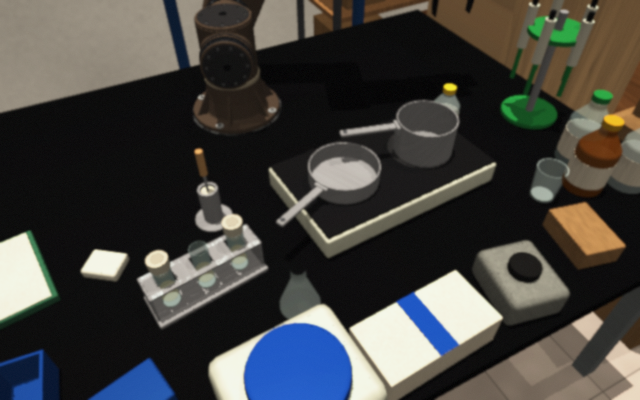

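Top view (up = +x, left = +y): the saucepan is at (148,219) with its handle tip at (243,247) over the low pan at (257,223), whose tip is at (347,187). The rack has bungs at (390,193) and (458,185), and the middle tube (420,190) is open. The stand is at (382,270) and the flask at (352,148). I'll enlarge it to pick precise features.

```bash
python3 - <<'E'
import cv2
i=cv2.imread('pics/top0.png')
a=cv2.resize(i[150:300,100:360],None,fx=3,fy=3,interpolation=cv2.INTER_CUBIC)
cv2.imwrite('pics/c1.png',cv2.convertScaleAbs(a,alpha=1.6,beta=20))
a=cv2.resize(i[120:300,325:485],None,fx=3.3,fy=3.3,interpolation=cv2.INTER_CUBIC)
cv2.imwrite('pics/c2.png',cv2.convertScaleAbs(a,alpha=1.3,beta=20))
E
```

```text
(no output)
```

View pics/c1.png

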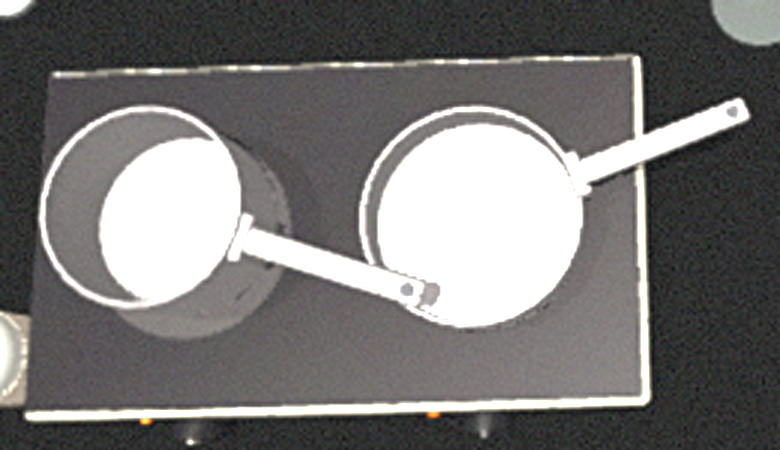

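View pics/c2.png

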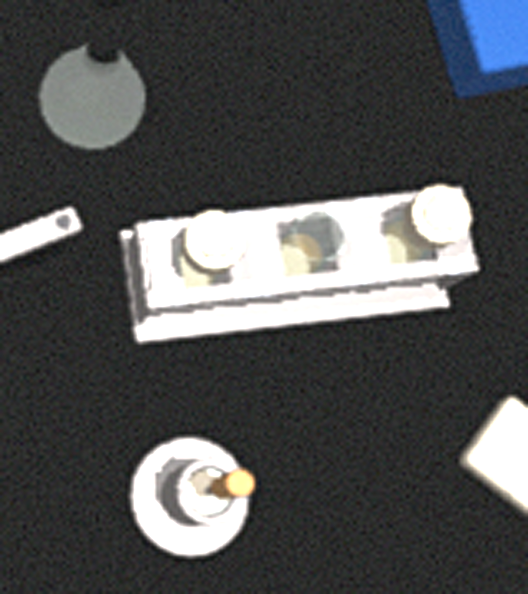

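```bash
cat > m.py <<'E'
from h import *
np.set_printoptions(precision=1,suppress=True)
c=cam('top')
A=lambda u,v:((u+.5)/3-.5+100,(v+.5)/3-.5+150)
B=lambda u,v:((u+.5)/3.3-.5+325,(v+.5)/3.3-.5+120)
pts=dict(plBL=(A(52,73),70),plBR=(A(638,57),70),plFR=(A(650,403),70),plFL=(A(28,415),70),
sauce=(A(141,206),162),stip=(A(424,296),154),low=(A(471,216),116),ltip=(A(747,107),111),
b1=(B(214,240),140),b3=(B(441,214),140),t2=(B(324,237),115),stfoot=(B(190,497),3),stm=(B(205,492),95),brush=(B(239,484),200),flask=(B(92,96),0))
W={k:ray(c,[p],z)[0] for k,(p,z) in pts.items()}
for k in W: print(k,W[k])
pc=sum(W[k] for k in('plBL','plBR','plFR','plFL'))/4
yl=(W['plBL']+W['plFL']-W['plBR']-W['plFR'])/2; print('plate',pc,np.linalg.norm(yl),np.linalg.norm(W['plBL']-W['plFL']))
yl/=np.linalg.norm(yl); xb=np.array([yl[1],-yl[0],0]); print('yaw',np.arctan2(xb[1],xb[0]))
print('rings L,R',pc+110*yl,pc-110*yl)
for a,b in(('sauce','stip'),('low','ltip')):
    d=W[b]-W[a];print(a,'handle len',np.hypot(*d[:2]),'yaw rel',np.arctan2(d[1],d[0])-np.arctan2(xb[1],xb[0]), 'world',np.arctan2(d[1],d[0]))
print('bung dist',np.linalg.norm(W['b1']-W['b3']),'t2 mid',(W['b1']+W['b3'])/2)
s=cam('scene')
for k in W: print(k,proj(s,W[k])[0])
E
python3 m.py
```

```text
plBL [591.  429.4  70. ]
plBR [617.3 -29.7  70. ]
plFR [354.2 -47.6  70. ]
plFL [328.7 413.4  70. ]
sauce [474.2 305.6 162. ]
stip [420.1 107.4 154. ]
low [481.7  84.8 116. ]
ltip [ 569.6 -112.4  111. ]
b1 [ 549.6 -197.8  140. ]
b3 [ 571.7 -346.6  140. ]
t2 [ 559.9 -275.6  115. ]
stfoot [ 391.2 -202.7    3. ]
stm [ 390.7 -198.8   95. ]
brush [ 390.9 -201.7  200. ]
flask [ 693.4 -127.9    0. ]
plate [472.8 191.4  70. ] 460.7761533799155 262.77693514316394
yaw 0.056144675480553206
rings L,R [466.6 301.2  70. ] [479.   81.5  70. ]
sauce handle len 205.47353627826945 yaw rel -1.8937820325834902 world -1.837637357102937
low handle len 215.9305754061374 yaw rel -1.2072985248035768 world -1.1511538493230236
bung dist 150.46845460690096 t2 mid [ 560.7 -272.2  140. ]
plBL [494.  160.6]
plBR [326.3 237.5]
plFR [267.  164.8]
plFL [422.  106.1]
sauce [426.5 117.1]
stip [339.1 132.2]
low [343.3 164. ]
ltip [278.  222.5]
b1 [231.5 220.9]
b3 [156.1 258. ]
t2 [195.7 247.8]
stfoot [213.4 217. ]
stm [208.2 187.2]
brush [198.1 149.9]
flask [300.2 304.8]
```

Everything agrees with the given sizes (handle lengths 205 and 216, bung spacing 150) and with the scene view. The pans already stand on their rings. I'll grip the saucepan handle 150 mm out.

```bash
python3 -m handwheel '[{"hand":0.09,"x":0.276,"y":-0.443,"z":0,"spin":-18.1},{"hand":0.09,"x":0.276,"y":-0.443,"z":0,"spin":-18.1},{"hand":0.09,"x":0.276,"y":-0.443,"z":0,"spin":-18.1},{"hand":0.09,"x":0.276,"y":-0.443,"z":0,"spin":-18.1},{"hand":0.09,"x":0.276,"y":-0.443,"z":0,"spin":-18.1},{"hand":0.09,"x":0.276,"y":-0.443,"z":0,"spin":-18.1},{"hand":0.09,"x":0.276,"y":-0.443,"z":0,"spin":-18.1},{"hand":0.09,"x":0.276,"y":-0.443,"z":0,"spin":-18.1},{"hand":0.09,"x":0.276,"y":-0.443,"z":0,"spin":-18.1},{"hand":0.09,"x":0.276,"y":-0.443,"z":0,"spin":-18.1},{"hand":0.09,"x":0.276,"y":-0.443,"z":0,"spin":-18.1},{"hand":0.09,"x":0.276,"y":-0.443,"z":0,"spin":-18.1},{"hand":0.09,"x":0.276,"y":-0.443,"z":0,"spin":-18.1},{"hand":0.09,"x":0.276,"y":-0.443,"z":0,"spin":-18.1},{"hand":0.09,"x":0.276,"y":-0.443,"z":0,"spin":-18.1},{"hand":0.09,"x":0.276,"y":-0.443,"z":0,"spin":-18.1}]'; python3 - <<'E'
from h import *
save(cam('wrist'),'w1')
E
```

```text
t: 1.53
eef_pos: [434.4, 161.8, 228.6]
tcp_rot: [3.142, 0.0, -0.264]
ft_force: [-0.2, 0.3, 1.0]
opening: 0.947
```

View pics/w1.png

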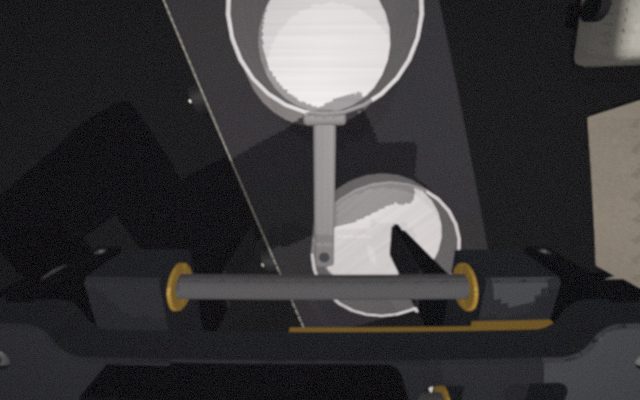

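The wrist view shows the handle at column 325, running straight along the centreline between the fingers, so it is aligned. Next I descend and close.

```bash
python3 -m handwheel '[{"hand":0.09,"z":-0.03},{"hand":0.09,"z":-0.06},{"hand":0.09,"z":-0.08},{"hand":0.09,"z":-0.08},{"hand":0,"z":-0.08},{"hand":0,"z":-0.08},{"hand":0,"z":-0.08},{"hand":0,"z":-0.08},{"hand":0,"z":-0.08},{"hand":0,"z":-0.08},{"hand":0,"z":-0.08},{"hand":0,"z":-0.08},{"hand":0,"z":-0.08},{"hand":0,"z":-0.08},{"hand":0,"z":-0.08},{"hand":0,"z":-0.08}]'
python3 - <<'E'
import numpy as np
def arc(c,r,a0,n,step):
    p0=np.array([np.cos(a0),np.sin(a0)])*r
    for k in range(1,n+1):
        a=a0+np.radians(step*k);d=r*np.array([np.cos(a),np.sin(a)])-p0
        print(k,step*k/5,np.round(d/1000,3))
arc(0,150,-1.8376,35,3)
print()
arc(0,150,-1.151,22,3)
E
```

```text
1 0.6 [ 0.008 -0.002]
2 1.2 [ 0.015 -0.003]
3 1.8 [ 0.023 -0.004]
4 2.4 [ 0.031 -0.005]
5 3.0 [ 0.039 -0.005]
6 3.6 [ 0.047 -0.005]
7 4.2 [ 0.054 -0.005]
8 4.8 [ 0.062 -0.004]
9 5.4 [ 0.07  -0.002]
10 6.0 [ 0.078 -0.   ]
11 6.6 [0.085 0.002]
12 7.2 [0.093 0.004]
13 7.8 [0.1   0.007]
14 8.4 [0.107 0.011]
15 9.0 [0.114 0.014]
16 9.6 [0.121 0.018]
17 10.2 [0.127 0.023]
18 10.8 [0.133 0.028]
19 11.4 [0.139 0.033]
20 12.0 [0.145 0.038]
21 12.6 [0.151 0.044]
22 13.2 [0.156 0.05 ]
23 13.8 [0.16  0.056]
24 14.4 [0.165 0.062]
25 15.0 [0.169 0.069]
26 15.6 [0.173 0.076]
27 16.2 [0.176 0.083]
28 16.8 [0.179 0.09 ]
29 17.4 [0.182 0.098]
30 18.0 [0.184 0.105]
31 18.6 [0.186 0.113]
32 19.2 [0.188 0.12 ]
33 19.8 [0.189 0.128]
34 20.4 [0.189 0.136]
35 21.0 [0.19  0.144]

1 0.6 [0.007 0.003]
2 1.2 [0.014 0.007]
3 1.8 [0.021 0.011]
4 2.4 [0.027 0.016]
5 3.0 [0.033 0.02 ]
6 3.6 [0.039 0.026]
7 4.2 [0.045 0.031]
8 4.8 [0.05  0.037]
9 5.4 [0.056 0.043]
10 6.0 [0.06  0.049]
11 6.6 [0.065 0.055]
12 7.2 [0.069 0.062]
13 7.8 [0.073 0.069]
14 8.4 [0.076 0.076]
15 9.0 [0.079 0.083]
16 9.6 [0.082 0.091]
17 10.2 [0.084 0.098]
18 10.8 [0.086 0.106]
19 11.4 [0.087 0.114]
20 12.0 [0.088 0.121]
21 12.6 [0.089 0.129]
22 13.2 [0.089 0.137]invalid input
```

```bash
python3 -m handwheel '[{"hand":0.09,"x":0,"y":0,"z":-0.03,"spin":0},{"hand":0.09,"x":0,"y":0,"z":-0.06,"spin":0},{"hand":0.09,"x":0,"y":0,"z":-0.08,"spin":0},{"hand":0.09,"x":0,"y":0,"z":-0.08,"spin":0},{"hand":0.0,"x":0,"y":0,"z":-0.08,"spin":0},{"hand":0.0,"x":0,"y":0,"z":-0.08,"spin":0},{"hand":0.0,"x":0,"y":0,"z":-0.08,"spin":0},{"hand":0.0,"x":0,"y":0,"z":-0.08,"spin":0},{"hand":0.0,"x":0,"y":0,"z":-0.08,"spin":0},{"hand":0.0,"x":0,"y":0,"z":-0.08,"spin":0},{"hand":0.0,"x":0,"y":0,"z":-0.08,"spin":0},{"hand":0.0,"x":0,"y":0,"z":-0.08,"spin":0},{"hand":0.0,"x":0,"y":0,"z":-0.08,"spin":0},{"hand":0.0,"x":0,"y":0,"z":-0.08,"spin":0}]'
```

```text
t: 2.75
eef_pos: [434.7, 161.5, 148.7]
tcp_rot: [3.142, -0.0, -0.266]
ft_force: [-0.4, -0.5, 0.7]
opening: 0.303
```

```bash
python3 -m handwheel '[{"hand":0.0,"x":0,"y":0,"z":0,"spin":0},{"hand":0.0,"x":0,"y":0,"z":0,"spin":0},{"hand":0.0,"x":0,"y":0,"z":0,"spin":0},{"hand":0.0,"x":0,"y":0,"z":0,"spin":0},{"hand":0.0,"x":0,"y":0,"z":0,"spin":0},{"hand":0.0,"x":0,"y":0,"z":0,"spin":0},{"hand":0.0,"x":0.008,"y":-0.002,"z":0,"spin":0.6},{"hand":0.0,"x":0.015,"y":-0.003,"z":0,"spin":1.2},{"hand":0.0,"x":0.023,"y":-0.004,"z":0,"spin":1.8},{"hand":0.0,"x":0.031,"y":-0.005,"z":0,"spin":2.4}]'
```

```text
t: 3.58
eef_pos: [466.2, 156.6, 148.6]
tcp_rot: [-3.141, -0.0, -0.054]
ft_force: [1.6, 0.7, -0.4]
opening: 0.187
```

```bash
python3 -m handwheel '[{"hand":0.0,"x":0.008,"y":0,"z":0,"spin":0.6},{"hand":0.0,"x":0.016,"y":0,"z":0,"spin":1.2},{"hand":0.0,"x":0.023,"y":0,"z":0,"spin":1.8},{"hand":0.0,"x":0.031,"y":0.001,"z":0,"spin":2.4},{"hand":0.0,"x":0.039,"y":0.003,"z":0,"spin":3.0},{"hand":0.0,"x":0.047,"y":0.005,"z":0,"spin":3.6},{"hand":0.0,"x":0.054,"y":0.007,"z":0,"spin":4.2},{"hand":0.0,"x":0.062,"y":0.009,"z":0,"spin":4.8},{"hand":0.0,"x":0.069,"y":0.012,"z":0,"spin":5.4},{"hand":0.0,"x":0.076,"y":0.016,"z":0,"spin":6.0},{"hand":0.0,"x":0.083,"y":0.019,"z":0,"spin":6.6},{"hand":0.0,"x":0.090,"y":0.023,"z":0,"spin":7.2},{"hand":0.0,"x":0.096,"y":0.028,"z":0,"spin":7.8},{"hand":0.0,"x":0.102,"y":0.033,"z":0,"spin":8.4},{"hand":0.0,"x":0.108,"y":0.038,"z":0,"spin":9.0},{"hand":0.0,"x":0.114,"y":0.043,"z":0,"spin":9.6}]'
python3 -m handwheel '[{"hand":0.0,"x":0.006,"y":0.006,"z":0,"spin":0.6},{"hand":0.0,"x":0.011,"y":0.012,"z":0,"spin":1.2},{"hand":0.0,"x":0.015,"y":0.018,"z":0,"spin":1.8},{"hand":0.0,"x":0.020,"y":0.024,"z":0,"spin":2.4},{"hand":0.0,"x":0.024,"y":0.031,"z":0,"spin":3.0},{"hand":0.0,"x":0.028,"y":0.038,"z":0,"spin":3.6},{"hand":0.0,"x":0.031,"y":0.045,"z":0,"spin":4.2},{"hand":0.0,"x":0.034,"y":0.052,"z":0,"spin":4.8},{"hand":0.0,"x":0.037,"y":0.060,"z":0,"spin":5.4},{"hand":0.0,"x":0.039,"y":0.067,"z":0,"spin":6.0},{"hand":0.0,"x":0.041,"y":0.075,"z":0,"spin":6.6},{"hand":0.0,"x":0.043,"y":0.082,"z":0,"spin":7.2},{"hand":0.0,"x":0.044,"y":0.090,"z":0,"spin":7.8},{"hand":0.0,"x":0.044,"y":0.098,"z":0,"spin":8.4},{"hand":0.0,"x":0.045,"y":0.106,"z":0,"spin":9.0},{"hand":0.0,"x":0.045,"y":0.106,"z":0,"spin":9.0}]'
python3 - <<'E'
from h import *
save(cam('top'),'top1')
E
```

```text
t: 4.92
eef_pos: [579.9, 199.8, 148.7]
tcp_rot: [-3.141, 0.0, 0.784]
ft_force: [-1.3, -0.2, 2.0]
opening: 0.185
t: 6.25
eef_pos: [624.8, 306.6, 148.7]
tcp_rot: [3.141, -0.0, 1.571]
ft_force: [-0.6, -0.1, 2.7]
opening: 0.185
```

View pics/top1.png

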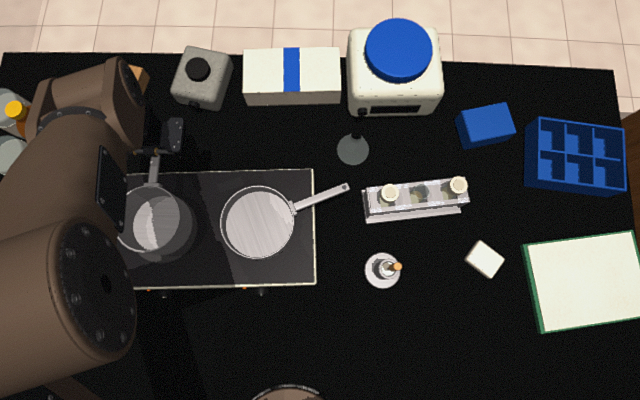

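The saucepan's handle now points back and the pan is still at about (150,222). I'll release it and move on to the low pan.

```bash
python3 -m handwheel '[{"hand":0.05,"x":0,"y":0,"z":0,"spin":0},{"hand":0.05,"x":0,"y":0,"z":0,"spin":0},{"hand":0.05,"x":0,"y":0,"z":0,"spin":0},{"hand":0.05,"x":0,"y":0,"z":0,"spin":0},{"hand":0.05,"x":0,"y":0,"z":0,"spin":0},{"hand":0.05,"x":0,"y":0,"z":0.03,"spin":0},{"hand":0.05,"x":0,"y":0,"z":0.06,"spin":0},{"hand":0.05,"x":0,"y":0,"z":0.08,"spin":0},{"hand":0.05,"x":-0.082,"y":-0.359,"z":0.08,"spin":-13.2},{"hand":0.05,"x":-0.082,"y":-0.359,"z":0.08,"spin":-13.2},{"hand":0.05,"x":-0.082,"y":-0.359,"z":0.08,"spin":-13.2},{"hand":0.05,"x":-0.082,"y":-0.359,"z":0.08,"spin":-13.2},{"hand":0.05,"x":-0.082,"y":-0.359,"z":0.08,"spin":-13.2},{"hand":0.05,"x":-0.082,"y":-0.359,"z":0.08,"spin":-13.2},{"hand":0.05,"x":-0.082,"y":-0.359,"z":0.08,"spin":-13.2},{"hand":0.05,"x":-0.082,"y":-0.359,"z":0.08,"spin":-13.2},{"hand":0.05,"x":-0.082,"y":-0.359,"z":0.08,"spin":-13.2},{"hand":0.05,"x":-0.082,"y":-0.359,"z":0.08,"spin":-13.2},{"hand":0.05,"x":-0.082,"y":-0.359,"z":0.08,"spin":-13.2},{"hand":0.05,"x":-0.082,"y":-0.359,"z":0.08,"spin":-13.2}]'
python3 - <<'E'
from h import *
c=cam('wrist');save(c,'w2');print(proj(c,[[481.7,84.8,116],[569.6,-112.4,111]]))
im=c['img'];
E
```

```text
t: 7.97
eef_pos: [542.7, -53.6, 228.8]
tcp_rot: [-3.142, -0.0, 0.416]
ft_force: [1.0, 0.2, 0.2]
opening: 0.526
[[324.77351767  27.15249382]
 [324.93741919 252.75995347]]
```

View pics/w2.png

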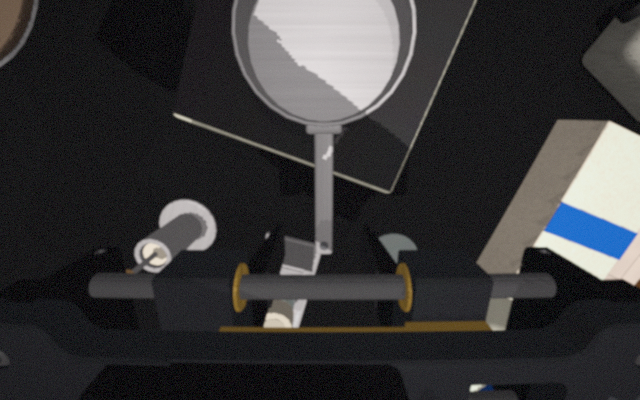

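The low pan's handle runs down column 323 to its tip at (325,252), exactly where I projected it. Next: descend, grip and arc.

```bash
python3 -m handwheel '[{"hand":0.05,"x":0,"y":0,"z":-0.03,"spin":0},{"hand":0.05,"x":0,"y":0,"z":-0.06,"spin":0},{"hand":0.05,"x":0,"y":0,"z":-0.09,"spin":0},{"hand":0.05,"x":0,"y":0,"z":-0.11,"spin":0},{"hand":0.05,"x":0,"y":0,"z":-0.123,"spin":0},{"hand":0.05,"x":0,"y":0,"z":-0.123,"spin":0},{"hand":0.0,"x":0,"y":0,"z":-0.123,"spin":0},{"hand":0.0,"x":0,"y":0,"z":-0.123,"spin":0},{"hand":0.0,"x":0,"y":0,"z":-0.123,"spin":0},{"hand":0.0,"x":0,"y":0,"z":-0.123,"spin":0},{"hand":0.0,"x":0,"y":0,"z":-0.123,"spin":0},{"hand":0.0,"x":0,"y":0,"z":-0.123,"spin":0},{"hand":0.0,"x":0,"y":0,"z":-0.123,"spin":0},{"hand":0.0,"x":0,"y":0,"z":-0.123,"spin":0},{"hand":0.0,"x":0,"y":0,"z":-0.123,"spin":0}]'
```

```text
t: 9.27
eef_pos: [543.1, -53.6, 106.0]
tcp_rot: [3.141, -0.001, 0.415]
ft_force: [0.6, -0.7, 4.6]
opening: 0.185
```

```bash
python3 -m handwheel '[{"hand":0.0,"x":0,"y":0,"z":0,"spin":0},{"hand":0.0,"x":0.007,"y":0.003,"z":0,"spin":0.6},{"hand":0.0,"x":0.014,"y":0.007,"z":0,"spin":1.2},{"hand":0.0,"x":0.021,"y":0.011,"z":0,"spin":1.8},{"hand":0.0,"x":0.027,"y":0.016,"z":0,"spin":2.4},{"hand":0.0,"x":0.033,"y":0.020,"z":0,"spin":3.0},{"hand":0.0,"x":0.039,"y":0.026,"z":0,"spin":3.6},{"hand":0.0,"x":0.045,"y":0.031,"z":0,"spin":4.2},{"hand":0.0,"x":0.050,"y":0.037,"z":0,"spin":4.8},{"hand":0.0,"x":0.056,"y":0.043,"z":0,"spin":5.4},{"hand":0.0,"x":0.060,"y":0.049,"z":0,"spin":6.0},{"hand":0.0,"x":0.065,"y":0.055,"z":0,"spin":6.6},{"hand":0.0,"x":0.069,"y":0.062,"z":0,"spin":7.2}]'
```

```text
t: 10.35
eef_pos: [611.7, 8.1, 105.7]
tcp_rot: [-3.142, 0.001, 1.047]
ft_force: [-1.6, -5.0, 5.6]
opening: 0.188
```

```bash
python3 -m handwheel '[{"hand":0.0,"x":0.004,"y":0.007,"z":0,"spin":0.6},{"hand":0.0,"x":0.007,"y":0.014,"z":0,"spin":1.2},{"hand":0.0,"x":0.010,"y":0.021,"z":0,"spin":1.8},{"hand":0.0,"x":0.013,"y":0.029,"z":0,"spin":2.4},{"hand":0.0,"x":0.015,"y":0.036,"z":0,"spin":3.0},{"hand":0.0,"x":0.017,"y":0.044,"z":0,"spin":3.6},{"hand":0.0,"x":0.018,"y":0.052,"z":0,"spin":4.2},{"hand":0.0,"x":0.019,"y":0.059,"z":0,"spin":4.8},{"hand":0.0,"x":0.020,"y":0.067,"z":0,"spin":5.4},{"hand":0.0,"x":0.020,"y":0.075,"z":0,"spin":6.0},{"hand":0.0,"x":0.020,"y":0.075,"z":0,"spin":6.0},{"hand":0.05,"x":0.020,"y":0.075,"z":0,"spin":6.0},{"hand":0.05,"x":0.020,"y":0.075,"z":0,"spin":6.0},{"hand":0.05,"x":0.020,"y":0.075,"z":0,"spin":6.0},{"hand":0.05,"x":0.020,"y":0.075,"z":0,"spin":6.0},{"hand":0.06,"x":0.020,"y":0.075,"z":0,"spin":6.0},{"hand":0.07,"x":0.020,"y":0.075,"z":0.04,"spin":6.0},{"hand":0.07,"x":0.020,"y":0.075,"z":0.08,"spin":6.0},{"hand":0.07,"x":0.020,"y":0.075,"z":0.12,"spin":6.0}]'
```

```text
t: 11.93
eef_pos: [631.3, 83.4, 226.7]
tcp_rot: [-3.14, -0.0, 1.567]
ft_force: [0.5, -0.6, -0.0]
opening: 0.69
```

```bash
python3 -m handwheel '[{"hand":0.07,"x":-0.081,"y":-0.281,"z":0,"spin":-16.3},{"hand":0.07,"x":-0.081,"y":-0.281,"z":0,"spin":-16.3},{"hand":0.07,"x":-0.081,"y":-0.281,"z":0,"spin":-16.3},{"hand":0.07,"x":-0.081,"y":-0.281,"z":0,"spin":-16.3},{"hand":0.07,"x":-0.081,"y":-0.281,"z":0,"spin":-16.3},{"hand":0.07,"x":-0.081,"y":-0.281,"z":0,"spin":-16.3},{"hand":0.07,"x":-0.081,"y":-0.281,"z":0,"spin":-16.3},{"hand":0.07,"x":-0.081,"y":-0.281,"z":0,"spin":-16.3},{"hand":0.07,"x":-0.081,"y":-0.281,"z":0,"spin":-16.3},{"hand":0.07,"x":-0.081,"y":-0.281,"z":0,"spin":-16.3},{"hand":0.07,"x":-0.081,"y":-0.281,"z":0,"spin":-16.3},{"hand":0.07,"x":-0.081,"y":-0.281,"z":0,"spin":-16.3},{"hand":0.07,"x":-0.081,"y":-0.281,"z":0,"spin":-16.3},{"hand":0.07,"x":-0.081,"y":-0.281,"z":0,"spin":-16.3}]'
python3 - <<'E'
from h import *
c=cam('wrist');print(proj(c,[[549.6,-197.8,140],[571.7,-346.6,140]]).round(1))
t=cam('top');a=t['img'];w=c['img']
o=np.full((420,640,3),60,np.uint8);o[:200]=cv2.convertScaleAbs(a[100:300],alpha=1.3);o[210:410]=w[50:250];cv2.imwrite('pics/v3.png',o[:,:,::-1])
E
```

```text
t: 13.1
eef_pos: [550.6, -197.5, 225.6]
tcp_rot: [-3.142, 0.0, 0.146]
ft_force: [-0.6, 0.4, 0.3]
opening: 0.739
[[322.9 204.6]
 [322.9 339.1]]
```

View pics/v3.png

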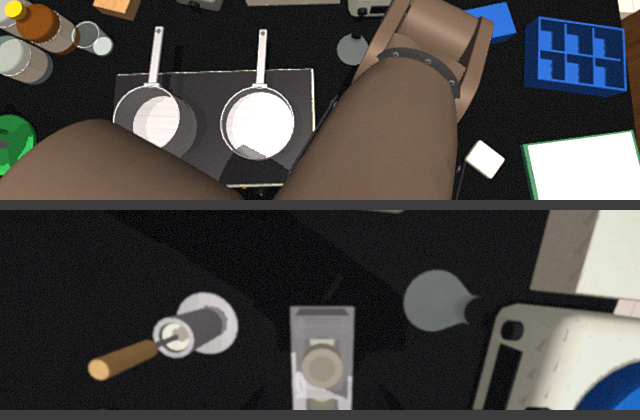

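Both handles point back, and the bung's top shows at (321,205), against a projected (323,205). Next: descend, grip and ease it out.

```bash
python3 -m handwheel '[{"hand":0.07,"x":0,"y":0,"z":-0.03,"spin":0},{"hand":0.07,"x":0,"y":0,"z":-0.06,"spin":0},{"hand":0.07,"x":0,"y":0,"z":-0.08,"spin":0},{"hand":0.07,"x":0,"y":0,"z":-0.1,"spin":0},{"hand":0.07,"x":0,"y":0,"z":-0.1,"spin":0},{"hand":0.03,"x":0,"y":0,"z":-0.1,"spin":0},{"hand":0.03,"x":0,"y":0,"z":-0.1,"spin":0},{"hand":0.03,"x":0,"y":0,"z":-0.1,"spin":0},{"hand":0.03,"x":0,"y":0,"z":-0.1,"spin":0},{"hand":0.03,"x":0,"y":0,"z":-0.1,"spin":0},{"hand":0.03,"x":0,"y":0,"z":-0.1,"spin":0},{"hand":0.03,"x":0,"y":0,"z":-0.1,"spin":0},{"hand":0.03,"x":0,"y":0,"z":-0.1,"spin":0},{"hand":0.03,"x":0,"y":0,"z":-0.1,"spin":0}]'
```

```text
t: 14.37
eef_pos: [550.7, -197.6, 126.4]
tcp_rot: [3.141, -0.0, 0.145]
ft_force: [-2.7, -0.0, 6.2]
opening: 0.403
```

```bash
python3 -m handwheel '[{"hand":0.0,"x":0,"y":0,"z":0.002,"spin":0},{"hand":0.0,"x":0,"y":0,"z":0.004,"spin":1},{"hand":0.0,"x":0,"y":0,"z":0.006,"spin":0},{"hand":0.0,"x":0,"y":0,"z":0.008,"spin":-1}]'
```

```text
t: 14.7
eef_pos: [550.4, -197.3, 133.1]
tcp_rot: [-3.141, 0.001, 0.055]
ft_force: [-0.7, -0.3, -6.7]
opening: 0.403
```

```bash
python3 -m handwheel '[{"hand":0.0,"x":0,"y":0,"z":0.002,"spin":1},{"hand":0.0,"x":0,"y":0,"z":0.004,"spin":1.8},{"hand":0.0,"x":0,"y":0,"z":0.007,"spin":1},{"hand":0.0,"x":0,"y":0,"z":0.010,"spin":1},{"hand":0.0,"x":0,"y":0,"z":0.02,"spin":1},{"hand":0.0,"x":0,"y":0,"z":0.05,"spin":1},{"hand":0.0,"x":0,"y":0,"z":0.08,"spin":1},{"hand":0.0,"x":0,"y":0,"z":0.08,"spin":1}]'
python3 - <<'E'
from h import *
c=cam('wrist');t=cam('scene')
o=np.full((400,640,3),60,np.uint8);o[:,:320]=c['img'][:,160:480];o[:,320:]=t['img'][100:300,110:270].repeat(2,0).repeat(2,1);cv2.imwrite('pics/v4.png',o[:,:,::-1])
E
```

```text
t: 15.37
eef_pos: [552.6, -198.2, 219.7]
tcp_rot: [3.137, -0.007, 0.146]
ft_force: [0.7, -0.1, -0.1]
opening: 0.403
```

View pics/v4.png

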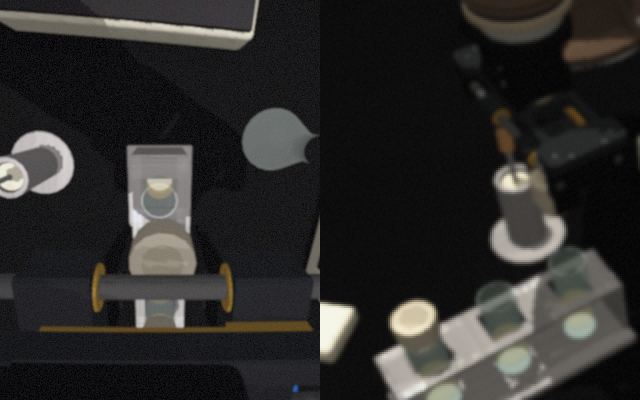

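Bung 1 is out and held: in the wrist view the head is at (162,255) of the left half, and the scene view shows the left tube open. I'll place it in the left part of the low pan.

```bash
python3 -m handwheel '[{"hand":0.0,"x":-0.071,"y":0.316,"z":0,"spin":0},{"hand":0.0,"x":-0.071,"y":0.316,"z":0,"spin":0},{"hand":0.0,"x":-0.071,"y":0.316,"z":0,"spin":0},{"hand":0.0,"x":-0.071,"y":0.316,"z":0,"spin":0},{"hand":0.0,"x":-0.071,"y":0.316,"z":0,"spin":0},{"hand":0.0,"x":-0.071,"y":0.316,"z":0,"spin":0},{"hand":0.0,"x":-0.071,"y":0.316,"z":0,"spin":0},{"hand":0.0,"x":-0.071,"y":0.316,"z":0,"spin":0},{"hand":0.0,"x":-0.071,"y":0.316,"z":0,"spin":0},{"hand":0.0,"x":-0.071,"y":0.316,"z":0,"spin":0},{"hand":0.0,"x":-0.071,"y":0.316,"z":-0.03,"spin":0},{"hand":0.0,"x":-0.071,"y":0.316,"z":-0.06,"spin":0},{"hand":0.0,"x":-0.071,"y":0.316,"z":-0.08,"spin":0},{"hand":0.0,"x":-0.071,"y":0.316,"z":-0.09,"spin":0},{"hand":0.0,"x":-0.071,"y":0.316,"z":-0.1,"spin":0},{"hand":0.0,"x":-0.071,"y":0.316,"z":-0.106,"spin":0},{"hand":0.0,"x":-0.071,"y":0.316,"z":-0.109,"spin":0},{"hand":0.0,"x":-0.071,"y":0.316,"z":-0.112,"spin":0},{"hand":0.0,"x":-0.071,"y":0.316,"z":-0.112,"spin":0}]'
```

```text
t: 17.05
eef_pos: [479.8, 118.1, 101.5]
tcp_rot: [3.142, 0.0, 0.144]
ft_force: [0.5, 1.3, -1.1]
opening: 0.403
```

```bash
python3 -m handwheel '[{"hand":0.055,"x":0,"y":0,"z":0,"spin":0},{"hand":0.055,"x":0,"y":0,"z":0,"spin":0},{"hand":0.055,"x":0,"y":0,"z":0,"spin":0},{"hand":0.055,"x":0,"y":0,"z":0,"spin":0},{"hand":0.055,"x":0,"y":0,"z":0,"spin":0},{"hand":0.055,"x":0,"y":0,"z":0.02,"spin":0},{"hand":0.055,"x":0,"y":0,"z":0.05,"spin":0},{"hand":0.065,"x":0,"y":0,"z":0.08,"spin":0},{"hand":0.07,"x":0,"y":0,"z":0.12,"spin":0},{"hand":0.07,"x":0.093,"y":-0.465,"z":0.12,"spin":0},{"hand":0.07,"x":0.093,"y":-0.465,"z":0.12,"spin":0},{"hand":0.07,"x":0.093,"y":-0.465,"z":0.12,"spin":0},{"hand":0.07,"x":0.093,"y":-0.465,"z":0.12,"spin":0}]'
python3 - <<'E'
from h import *
c=cam('top');save(c,'top2')
E
```

```text
t: 18.13
eef_pos: [512.4, -46.5, 222.2]
tcp_rot: [3.141, -0.001, 0.146]
ft_force: [0.5, 0.9, 0.1]
opening: 0.732
```

```bash
python3 -m handwheel '[{"hand":0.07,"x":0.055,"y":-0.295,"z":0,"spin":0},{"hand":0.07,"x":0.055,"y":-0.295,"z":0,"spin":0},{"hand":0.07,"x":0.055,"y":-0.295,"z":0,"spin":0},{"hand":0.07,"x":0.055,"y":-0.295,"z":0,"spin":0},{"hand":0.07,"x":0.055,"y":-0.295,"z":0,"spin":0},{"hand":0.07,"x":0.055,"y":-0.295,"z":0,"spin":0},{"hand":0.07,"x":0.055,"y":-0.295,"z":0,"spin":0},{"hand":0.07,"x":0.055,"y":-0.295,"z":0,"spin":0},{"hand":0.07,"x":0.055,"y":-0.295,"z":0,"spin":0},{"hand":0.07,"x":0.055,"y":-0.295,"z":0,"spin":0}]'
python3 - <<'E'
from h import *
c=cam('wrist');s=cam('scene');save(c,'w5')
a=cam('top')['img']
o=np.full((400,640,3),60,np.uint8);o[:,:320]=c['img'][:,160:480];o[:200,320:]=s['img'][100:200,280:440].repeat(2,0).repeat(2,1);o[200:,320:]=a[170:270,110:270].repeat(2,0).repeat(2,1);cv2.imwrite('pics/v5.png',o[:,:,::-1])
print(proj(c,[[571.7,-346.6,140]]))
E
```

```text
t: 19.02
eef_pos: [567.0, -339.5, 221.2]
tcp_rot: [-3.141, 0.001, 0.144]
ft_force: [-0.1, -0.2, 0.0]
opening: 0.739
[[328.14387852 214.16248858]]
```

View pics/v5.png

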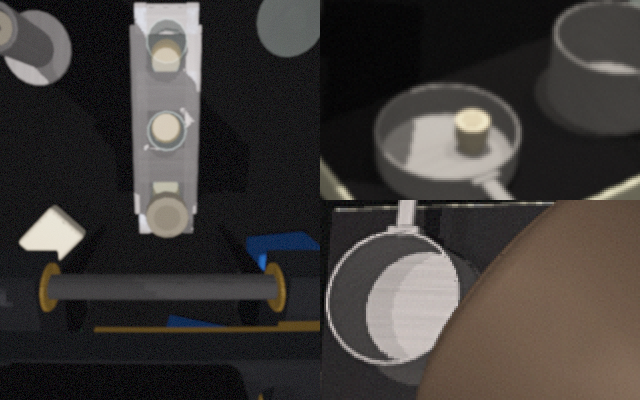

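Bung 1 stands upright in the low pan. Bung 3 shows at (327,216) in the wrist view, against a projected (328,214). I'll correct by (+5,−7) mm and take it.

```bash
python3 -m handwheel '[{"hand":0.07,"x":0.005,"y":-0.007,"z":-0.03,"spin":0},{"hand":0.07,"x":0.005,"y":-0.007,"z":-0.06,"spin":0},{"hand":0.07,"x":0.005,"y":-0.007,"z":-0.08,"spin":0},{"hand":0.07,"x":0.005,"y":-0.007,"z":-0.095,"spin":0},{"hand":0.07,"x":0.005,"y":-0.007,"z":-0.095,"spin":0},{"hand":0.03,"x":0.005,"y":-0.007,"z":-0.095,"spin":0},{"hand":0.03,"x":0.005,"y":-0.007,"z":-0.095,"spin":0},{"hand":0.03,"x":0.005,"y":-0.007,"z":-0.095,"spin":0},{"hand":0.03,"x":0.005,"y":-0.007,"z":-0.095,"spin":0},{"hand":0.03,"x":0.005,"y":-0.007,"z":-0.095,"spin":0},{"hand":0.03,"x":0.005,"y":-0.007,"z":-0.095,"spin":0},{"hand":0.03,"x":0.005,"y":-0.007,"z":-0.095,"spin":0},{"hand":0.03,"x":0.005,"y":-0.007,"z":-0.095,"spin":0},{"hand":0.03,"x":0.005,"y":-0.007,"z":-0.095,"spin":0}]'
```

```text
t: 20.33
eef_pos: [572.5, -347.1, 127.4]
tcp_rot: [3.141, -0.001, 0.145]
ft_force: [-2.3, -0.1, 6.0]
opening: 0.405
```

```bash
python3 -m handwheel '[{"hand":0.0,"x":0,"y":0,"z":0.002,"spin":0},{"hand":0.0,"x":0,"y":0,"z":0.004,"spin":1},{"hand":0.0,"x":0,"y":0,"z":0.006,"spin":0},{"hand":0.0,"x":0,"y":0,"z":0.008,"spin":-1},{"hand":0.0,"x":0,"y":0,"z":0.010,"spin":0},{"hand":0.0,"x":0,"y":0,"z":0.012,"spin":0.8},{"hand":0.0,"x":0,"y":0,"z":0.015,"spin":0},{"hand":0.0,"x":0,"y":0,"z":0.018,"spin":0},{"hand":0.0,"x":0,"y":0,"z":0.03,"spin":0},{"hand":0.0,"x":0,"y":0,"z":0.06,"spin":0},{"hand":0.0,"x":0,"y":0,"z":0.095,"spin":0},{"hand":0.0,"x":0,"y":0,"z":0.095,"spin":0},{"hand":0.0,"x":0,"y":0,"z":0.095,"spin":0}]'
```

```text
t: 21.42
eef_pos: [573.0, -347.3, 224.7]
tcp_rot: [3.138, -0.003, 0.146]
ft_force: [-0.2, 0.4, -1.2]
opening: 0.405
```

```bash
python3 - <<'E'
from h import *
c=cam('wrist');s=cam('scene')
o=np.full((400,640,3),60,np.uint8);o[:,:320]=c['img'][:,160:480];o[:200,320:]=s['img'][90:190,280:440].repeat(2,0).repeat(2,1)
o[200:,320:]=s['img'][190:290,130:290].repeat(2,0).repeat(2,1)
for r in ([(482,85,116,80),(474,305,162,70)]):
    a=np.linspace(0,6.28,60);P=proj(s,np.c_[r[0]+r[3]*np.cos(a),r[1]+r[3]*np.sin(a),0*a+r[2]])
    for u,v in P:
        x,y=int((u-280+.5)*2+320),int((v-90+.5)*2)
        if 320<=x<640 and 0<=y<200:o[y,x]=(255,0,0)
cv2.imwrite('pics/v6.png',o[:,:,::-1])
E
```

```text
(no output)
```

View pics/v6.png

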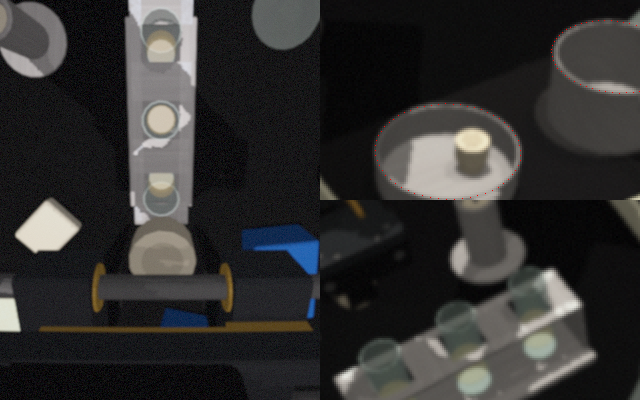

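All three tubes are open, bung 3 is held, and both pan rims coincide with my projected circles. I'll place bung 3 at the right side of the pan.

```bash
python3 -m handwheel '[{"hand":0.0,"x":-0.091,"y":0.399,"z":0,"spin":0},{"hand":0.0,"x":-0.091,"y":0.399,"z":0,"spin":0},{"hand":0.0,"x":-0.091,"y":0.399,"z":0,"spin":0},{"hand":0.0,"x":-0.091,"y":0.399,"z":0,"spin":0},{"hand":0.0,"x":-0.091,"y":0.399,"z":0,"spin":0},{"hand":0.0,"x":-0.091,"y":0.399,"z":0,"spin":0},{"hand":0.0,"x":-0.091,"y":0.399,"z":0,"spin":0},{"hand":0.0,"x":-0.091,"y":0.399,"z":0,"spin":0},{"hand":0.0,"x":-0.091,"y":0.399,"z":0,"spin":0},{"hand":0.0,"x":-0.091,"y":0.399,"z":0,"spin":0},{"hand":0.0,"x":-0.091,"y":0.399,"z":0,"spin":0},{"hand":0.0,"x":-0.091,"y":0.399,"z":0,"spin":0},{"hand":0.0,"x":-0.091,"y":0.399,"z":-0.03,"spin":0},{"hand":0.0,"x":-0.091,"y":0.399,"z":-0.06,"spin":0},{"hand":0.0,"x":-0.091,"y":0.399,"z":-0.09,"spin":0},{"hand":0.0,"x":-0.091,"y":0.399,"z":-0.1,"spin":0},{"hand":0.0,"x":-0.091,"y":0.399,"z":-0.11,"spin":0},{"hand":0.0,"x":-0.091,"y":0.399,"z":-0.117,"spin":0},{"hand":0.0,"x":-0.091,"y":0.399,"z":-0.12,"spin":0},{"hand":0.0,"x":-0.091,"y":0.399,"z":-0.12,"spin":0}]'
```

```text
t: 23.18
eef_pos: [481.4, 51.1, 101.5]
tcp_rot: [3.141, 0.001, 0.144]
ft_force: [-0.3, 1.0, -0.1]
opening: 0.404
```

```bash
python3 -m handwheel '[{"hand":0.055,"x":0,"y":0,"z":0,"spin":0},{"hand":0.055,"x":0,"y":0,"z":0,"spin":0},{"hand":0.055,"x":0,"y":0,"z":0,"spin":0},{"hand":0.055,"x":0,"y":0,"z":0,"spin":0},{"hand":0.055,"x":0,"y":0,"z":0,"spin":0},{"hand":0.055,"x":0,"y":0,"z":0.02,"spin":0},{"hand":0.055,"x":0,"y":0,"z":0.05,"spin":0},{"hand":0.055,"x":0,"y":0,"z":0.09,"spin":0},{"hand":0.055,"x":0,"y":0,"z":0.13,"spin":0},{"hand":0.055,"x":0,"y":0,"z":0.17,"spin":0}]'
python3 - <<'E'
from h import *
c=cam('top');save(c,'top3')
E
```

```text
t: 24.02
eef_pos: [480.9, 52.1, 273.6]
tcp_rot: [-3.142, 0.0, 0.145]
ft_force: [0.2, -0.4, 0.9]
opening: 0.577
```

```bash
python3 -m handwheel '[{"hand":0.055,"x":-0.05,"y":-0.252,"z":0,"spin":0},{"hand":0.055,"x":-0.05,"y":-0.252,"z":0,"spin":0},{"hand":0.055,"x":-0.05,"y":-0.252,"z":0,"spin":0},{"hand":0.055,"x":-0.05,"y":-0.252,"z":0,"spin":0},{"hand":0.055,"x":-0.05,"y":-0.252,"z":0,"spin":0},{"hand":0.055,"x":-0.05,"y":-0.252,"z":0,"spin":0},{"hand":0.055,"x":-0.05,"y":-0.252,"z":0,"spin":0},{"hand":0.055,"x":-0.05,"y":-0.252,"z":0,"spin":0},{"hand":0.055,"x":-0.05,"y":-0.252,"z":0,"spin":0},{"hand":0.055,"x":-0.05,"y":-0.252,"z":0,"spin":0}]'
python3 - <<'E'
from h import *
np.set_printoptions(precision=1,suppress=True)
c=cam('wrist');s=cam('scene');t=cam('top')
o=np.full((400,640,3),60,np.uint8);o[:,:320]=c['img'][:,160:480];o[:,320:]=np.clip(1.5*s['img'][130:230,170:250].repeat(4,0).repeat(4,1),0,255)
cv2.imwrite('pics/v7.png',o[:,:,::-1])
print(proj(c,[[391,-201,200],[391,-199,95]]))
for n,k in(('scene',s),('top',t),('wrist',c)):
    h=cv2.cvtColor(k['img'],cv2.COLOR_RGB2HSV)
    m=cv2.inRange(h,(5,100,60),(20,255,255))
    nn,l,st,ce=cv2.connectedComponentsWithStats(m)
    print(n,[(st[i].tolist(),ce[i].round(1)) for i in range(1,nn) if st[i][4]>15])
E
```

```text
t: 24.9
eef_pos: [431.6, -198.7, 271.6]
tcp_rot: [-3.141, -0.0, 0.146]
ft_force: [-0.3, 0.0, -0.2]
opening: 0.577
[[276.8 205.4]
 [290.4 177.1]]
scene [([322, 0, 12, 31, 279], array([328. ,  13.7])), ([341, 0, 11, 28, 269], array([346.1,  13.7])), ([364, 0, 169, 69, 4841], array([470.6,  21.4])), ([537, 0, 16, 16, 179], array([544.4,   7. ])), ([562, 0, 30, 21, 372], array([575.9,   7.6])), ([541, 0, 99, 169, 8573], array([604.3,  75.7])), ([250, 20, 20, 7, 45], array([258.7,  22.1])), ([517, 38, 20, 42, 411], array([526.4,  59.2])), ([533, 71, 5, 13, 21], array([535. ,  76.9])), ([168, 90, 7, 7, 22], array([170.4,  91.9])), ([203, 90, 8, 6, 34], array([206.5,  92.4])), ([187, 113, 4, 6, 17], array([188.4, 115.6])), ([244, 120, 21, 8, 52], array([252.6, 123.4])), ([226, 123, 11, 7, 35], array([230.8, 125.9])), ([194, 148, 13, 29, 218], array([200.6, 161.6])), ([585, 189, 16, 2, 16], array([592.5, 189.9])), ([544, 201, 82, 67, 3289], array([583.7, 233.9])), ([594, 301, 23, 19, 152], array([604.9, 310.5])), ([622, 320, 18, 29, 178], array([632.7, 336.3]))]
top [([92, 61, 57, 59, 2236], array([120.8,  89.8])), ([5, 100, 55, 43, 1196], array([ 36.2, 122.7])), ([623, 118, 17, 25, 191], array([632.6, 129.3])), ([626, 144, 14, 45, 355], array([633.6, 165.7])), ([631, 188, 9, 21, 107], array([635.3, 197.3])), ([635, 220, 5, 7, 24], array([637. , 222.7]))]
wrist [([267, 187, 24, 33, 522], array([279.4, 203.6])), ([223, 263, 19, 50, 191], array([231.7, 285.8])), ([403, 262, 19, 51, 255], array([412.8, 284.8])), ([228, 321, 271, 12, 1495], array([376.7, 327.8]))]
```

View pics/v7.png

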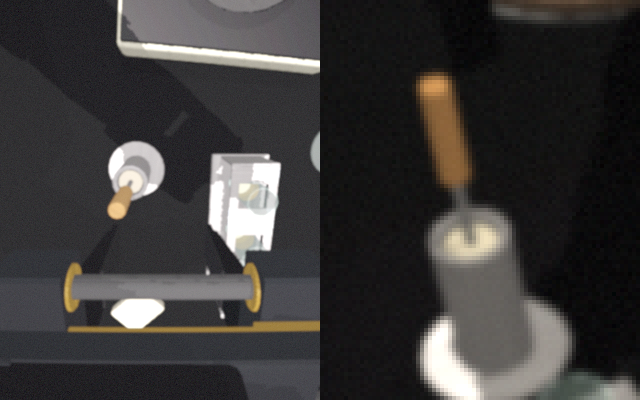

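```bash
python3 - <<'E'
from h import *
np.set_printoptions(precision=1,suppress=True)
c=cam('wrist');s=cam('scene')
def tri(a,b):
    P=[]
    for k,(u,v) in((c,a),(s,b)):
        T=np.linalg.inv(np.array(k['T']));p=cv2.undistortPoints(np.array([[[u,v]]],float),K(k),np.array(k['D'],float))[0,0]
        P.append((T[:3],p))
    X=cv2.triangulatePoints(P[0][0],P[1][0],P[0][1].reshape(2,1),P[1][1].reshape(2,1));return (X[:3]/X[3]).T[0]
print(tri((278,211),(198.5,151.2)),tri((285,188),(203.8,175.5)))
print('top ray',ray(c,[(278,211)],200),ray(s,[(198.5,151.2)],200))
print('wire base/mouth',ray(c,[(290,182)],95),ray(s,[(170+(470-320)/4,130+240/4)],95))
E
```

```text
[ 393.7 -203.8  200.1] [ 390.1 -203.   130.7]
top ray [[ 392.7 -205.9  200. ]] [[ 395.3 -202.2  200. ]]
wire base/mouth [[ 391.5 -205.1   95. ]] [[ 398.3 -203.    95. ]]
```

The brush stands nearly vertical at about (392,−203), top at z = 200, as both views agree. I'll grip it.

```bash
python3 -m handwheel '[{"hand":0.055,"x":-0.039,"y":-0.004,"z":0,"spin":0},{"hand":0.055,"x":-0.039,"y":-0.004,"z":0,"spin":0},{"hand":0.055,"x":-0.039,"y":-0.004,"z":-0.03,"spin":0},{"hand":0.055,"x":-0.039,"y":-0.004,"z":-0.06,"spin":0},{"hand":0.055,"x":-0.039,"y":-0.004,"z":-0.09,"spin":0},{"hand":0.055,"x":-0.039,"y":-0.004,"z":-0.108,"spin":0},{"hand":0.055,"x":-0.039,"y":-0.004,"z":-0.108,"spin":0},{"hand":0.0,"x":-0.039,"y":-0.004,"z":-0.108,"spin":0},{"hand":0.0,"x":-0.039,"y":-0.004,"z":-0.108,"spin":0},{"hand":0.0,"x":-0.039,"y":-0.004,"z":-0.108,"spin":0},{"hand":0.0,"x":-0.039,"y":-0.004,"z":-0.108,"spin":0},{"hand":0.0,"x":-0.039,"y":-0.004,"z":-0.108,"spin":0},{"hand":0.0,"x":-0.039,"y":-0.004,"z":-0.108,"spin":0},{"hand":0.0,"x":-0.039,"y":-0.004,"z":-0.108,"spin":0},{"hand":0.0,"x":-0.039,"y":-0.004,"z":-0.108,"spin":0},{"hand":0.0,"x":-0.039,"y":-0.004,"z":-0.108,"spin":0},{"hand":0.0,"x":-0.039,"y":-0.004,"z":-0.108,"spin":0}]'
```

```text
t: 26.57
eef_pos: [392.6, -204.1, 164.0]
tcp_rot: [3.141, -0.001, 0.145]
ft_force: [-0.6, 0.0, 5.8]
opening: 0.165
```

```bash
python3 -m handwheel '[{"hand":0.0,"x":0,"y":0,"z":0.03,"spin":0},{"hand":0.0,"x":0,"y":0,"z":0.06,"spin":0},{"hand":0.0,"x":0,"y":0,"z":0.09,"spin":0},{"hand":0.0,"x":0,"y":0,"z":0.12,"spin":0},{"hand":0.0,"x":0,"y":0,"z":0.15,"spin":0},{"hand":0.0,"x":0,"y":0,"z":0.15,"spin":0},{"hand":0.0,"x":0,"y":0,"z":0.15,"spin":0}]'
python3 - <<'E'
from h import *
c=cam('top');s=cam('scene')
o=np.full((400,640,3),60,np.uint8);o[:,:320]=np.clip(1.5*s['img'][60:260,130:290].repeat(2,0).repeat(2,1),0,255);o[:200,320:]=c['img'][170:370,300:460].repeat(2,1)[:200] if 0 else c['img'][150:350,200:520]
w=cam('wrist')['img'];o[200:,320:]=w[100:300,160:480]
cv2.imwrite('pics/v8.png',o[:,:,::-1])
E
```

```text
t: 27.15
eef_pos: [392.5, -204.0, 314.5]
tcp_rot: [3.14, -0.002, 0.145]
ft_force: [-0.3, -0.3, -1.3]
opening: 0.159
```

View pics/v8.png

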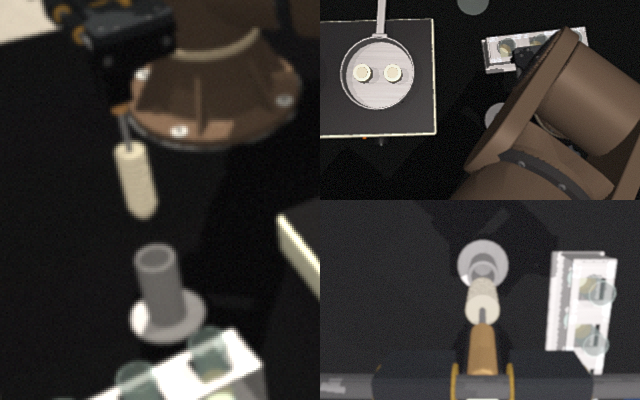

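```bash
python3 - <<'E'
from h import *
np.set_printoptions(precision=1,suppress=True)
s=cam('scene');c=cam('wrist')
x,y=392.5,-204
for P in([x,y,160],[x,y,240],[x+10,y,160],[x,y+10,160],[x,y,150]): print(P,proj(s,[P])[0],proj(c,[P])[0])
# bristle mask in scene
h=cv2.cvtColor(s['img'],cv2.COLOR_RGB2HSV);m=cv2.inRange(h,(10,10,90),(40,120,255));m[:,:180]=0;m[:,220:]=0;m[:120]=0;m[175:]=0
ys,xs=np.nonzero(m)
for r in range(ys.min(),ys.max()+1,4):print(r,xs[ys==r].min(),xs[ys==r].max())
h=c['img'];cv2.imwrite('pics/v9.png',cv2.resize(h[180:340,240:400],None,fx=3.5,fy=3.5)[:,:,::-1])
E
```

```text
[392.5, -204, 160] [200.8 165.8] [324.2 187. ]
[392.5, -204, 240] [193.4 134.7] [324.8 209.7]
[402.5, -204, 160] [202.3 168.6] [332.9 188.2]
[392.5, -194, 160] [205.5 164.3] [325.5 178.4]
[392.5, -204, 150] [201.7 169.4] [324.1 184.9]
120 202 218
124 209 219
128 217 219
132 191 201
136 188 202
140 189 203
144 190 204
148 191 204
152 192 205
156 193 206
160 194 207
164 195 206
168 201 202
```

View pics/v9.png

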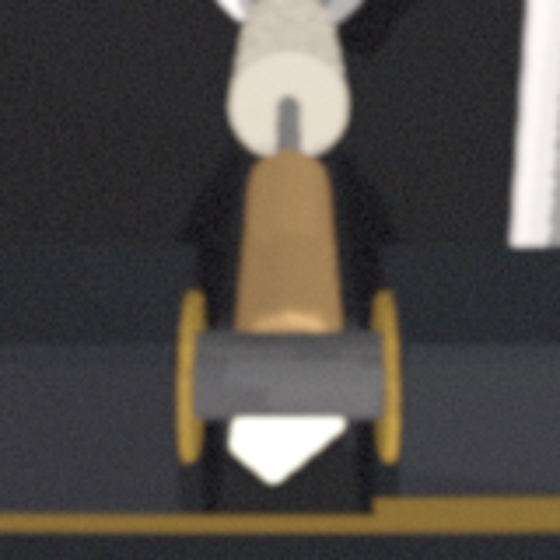

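The brush hangs straight: its bristle axis in both views is within about 2 mm of the tool axis, so tip = TCP − 156. Now tube 1 at (550.5,−197.7).

```bash
python3 -m handwheel '[{"hand":0.0,"x":0.158,"y":0.006,"z":0,"spin":0},{"hand":0.0,"x":0.158,"y":0.006,"z":0,"spin":0},{"hand":0.0,"x":0.158,"y":0.006,"z":0,"spin":0},{"hand":0.0,"x":0.158,"y":0.006,"z":0,"spin":0},{"hand":0.0,"x":0.158,"y":0.006,"z":0,"spin":0},{"hand":0.0,"x":0.158,"y":0.006,"z":0,"spin":0},{"hand":0.0,"x":0.158,"y":0.006,"z":-0.02,"spin":0},{"hand":0.0,"x":0.158,"y":0.006,"z":-0.035,"spin":0},{"hand":0.0,"x":0.158,"y":0.006,"z":-0.05,"spin":0},{"hand":0.0,"x":0.158,"y":0.006,"z":-0.06,"spin":0},{"hand":0.0,"x":0.158,"y":0.006,"z":-0.07,"spin":0}]'
python3 - <<'E'
from h import *
s=cam('scene');c=cam('wrist')
o=np.full((400,640,3),60,np.uint8);o[:,:320]=np.clip(1.5*s['img'][130:330,130:290].repeat(2,0).repeat(2,1),0,255);o[:,320:]=c['img'][:,160:480]
cv2.imwrite('pics/v10.png',o[:,:,::-1])
E
```

```text
t: 28.32
eef_pos: [549.6, -198.0, 242.9]
tcp_rot: [-3.141, 0.001, 0.144]
ft_force: [-0.3, -0.6, -1.2]
opening: 0.164
```

View pics/v10.png

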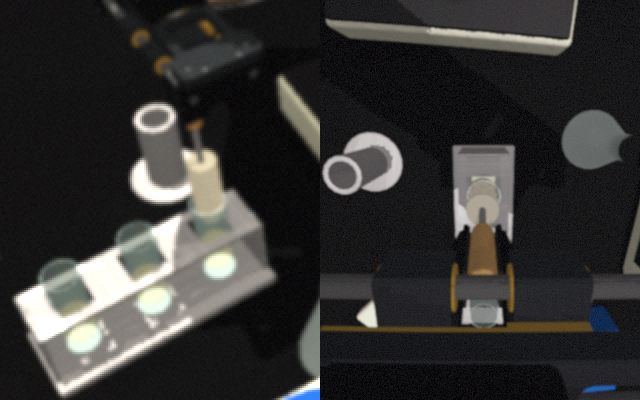

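The brush has entered tube 1 cleanly. Now the strokes: down, up, down.

```bash
python3 -m handwheel '[{"hand":0.0,"x":0,"y":0,"z":-0.02,"spin":0},{"hand":0.0,"x":0,"y":0,"z":-0.04,"spin":0},{"hand":0.0,"x":0,"y":0,"z":-0.055,"spin":0},{"hand":0.0,"x":0,"y":0,"z":-0.065,"spin":0},{"hand":0.0,"x":0,"y":0,"z":-0.065,"spin":0},{"hand":0.0,"x":0,"y":0,"z":-0.065,"spin":0},{"hand":0.0,"x":0,"y":0,"z":-0.065,"spin":0}]'
```

```text
t: 29.0
eef_pos: [550.9, -198.1, 179.8]
tcp_rot: [3.141, -0.001, 0.145]
ft_force: [-0.9, 0.6, -0.5]
opening: 0.166
```

```bash
python3 -m handwheel '[{"hand":0.0,"x":0,"y":0,"z":0.025,"spin":0},{"hand":0.0,"x":0,"y":0,"z":0.05,"spin":0},{"hand":0.0,"x":0,"y":0,"z":0.07,"spin":0},{"hand":0.0,"x":0,"y":0,"z":0.073,"spin":0},{"hand":0.0,"x":0,"y":0,"z":0.073,"spin":0},{"hand":0.0,"x":0,"y":0,"z":0.073,"spin":0},{"hand":0.0,"x":0,"y":0,"z":0.073,"spin":0},{"hand":0.0,"x":0,"y":0,"z":0.05,"spin":0},{"hand":0.0,"x":0,"y":0,"z":0.025,"spin":0},{"hand":0.0,"x":0,"y":0,"z":0.01,"spin":0},{"hand":0.0,"x":0,"y":0,"z":0,"spin":0},{"hand":0.0,"x":0,"y":0,"z":0,"spin":0},{"hand":0.0,"x":0,"y":0,"z":0,"spin":0},{"hand":0.0,"x":0,"y":0,"z":0,"spin":0}]'
```

```text
t: 30.17
eef_pos: [550.8, -198.1, 179.3]
tcp_rot: [3.141, -0.001, 0.145]
ft_force: [1.0, 0.2, -0.5]
opening: 0.163
```

```bash
python3 -m handwheel '[{"hand":0.0,"x":0,"y":0,"z":0.03,"spin":0},{"hand":0.0,"x":0,"y":0,"z":0.06,"spin":0},{"hand":0.0,"x":0,"y":0,"z":0.09,"spin":0},{"hand":0.0,"x":0,"y":0,"z":0.12,"spin":0},{"hand":0.0,"x":0,"y":0,"z":0.135,"spin":0},{"hand":0.0,"x":0,"y":0,"z":0.135,"spin":0},{"hand":0.0,"x":0.006,"y":-0.037,"z":0.135,"spin":0},{"hand":0.0,"x":0.01,"y":-0.0745,"z":0.135,"spin":0},{"hand":0.0,"x":0.01,"y":-0.0745,"z":0.135,"spin":0},{"hand":0.0,"x":0.01,"y":-0.0745,"z":0.135,"spin":0},{"hand":0.0,"x":0.01,"y":-0.0745,"z":0.115,"spin":0},{"hand":0.0,"x":0.01,"y":-0.0745,"z":0.095,"spin":0},{"hand":0.0,"x":0.01,"y":-0.0745,"z":0.08,"spin":0},{"hand":0.0,"x":0.01,"y":-0.0745,"z":0.07,"spin":0}]'
python3 - <<'E'
from h import *
s=cam('scene');c=cam('wrist')
o=np.full((400,640,3),60,np.uint8);o[:,:320]=np.clip(1.5*s['img'][130:330,130:290].repeat(2,0).repeat(2,1),0,255);o[:,320:]=c['img'][:,160:480]
cv2.imwrite('pics/v11.png',o[:,:,::-1])
E
```

```text
t: 31.33
eef_pos: [559.9, -271.1, 246.9]
tcp_rot: [-3.14, 0.001, 0.145]
ft_force: [-0.4, -0.5, -0.3]
opening: 0.163
```

View pics/v11.png

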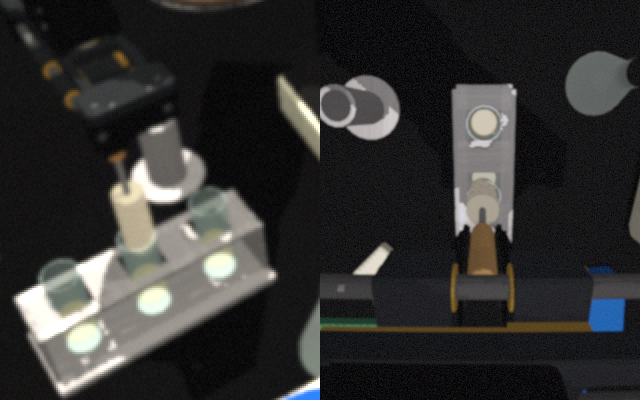

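The brush is entering tube 2 centrally and sits unchanged in the grip.

```bash
python3 -m handwheel '[{"hand":0.0,"x":0,"y":0,"z":-0.02,"spin":0},{"hand":0.0,"x":0,"y":0,"z":-0.04,"spin":0},{"hand":0.0,"x":0,"y":0,"z":-0.06,"spin":0},{"hand":0.0,"x":0,"y":0,"z":-0.072,"spin":0},{"hand":0.0,"x":0,"y":0,"z":-0.072,"spin":0},{"hand":0.0,"x":0,"y":0,"z":-0.072,"spin":0},{"hand":0.0,"x":0,"y":0,"z":-0.072,"spin":0},{"hand":0.0,"x":0,"y":0,"z":-0.045,"spin":0},{"hand":0.0,"x":0,"y":0,"z":-0.02,"spin":0},{"hand":0.0,"x":0,"y":0,"z":0.002,"spin":0},{"hand":0.0,"x":0,"y":0,"z":0.002,"spin":0},{"hand":0.0,"x":0,"y":0,"z":0.002,"spin":0},{"hand":0.0,"x":0,"y":0,"z":-0.02,"spin":0},{"hand":0.0,"x":0,"y":0,"z":-0.045,"spin":0},{"hand":0.0,"x":0,"y":0,"z":-0.06,"spin":0},{"hand":0.0,"x":0,"y":0,"z":-0.072,"spin":0},{"hand":0.0,"x":0,"y":0,"z":-0.072,"spin":0},{"hand":0.0,"x":0,"y":0,"z":-0.072,"spin":0},{"hand":0.0,"x":0,"y":0,"z":-0.072,"spin":0}]'
```

```text
t: 33.02
eef_pos: [560.6, -272.5, 177.2]
tcp_rot: [3.141, -0.001, 0.145]
ft_force: [-0.2, -0.7, -0.3]
opening: 0.163
```

```bash
python3 -m handwheel '[{"hand":0.0,"x":0,"y":0,"z":0.03,"spin":0},{"hand":0.0,"x":0,"y":0,"z":0.06,"spin":0},{"hand":0.0,"x":0,"y":0,"z":0.09,"spin":0},{"hand":0.0,"x":0,"y":0,"z":0.12,"spin":0},{"hand":0.0,"x":0,"y":0,"z":0.137,"spin":0},{"hand":0.0,"x":0,"y":0,"z":0.137,"spin":0},{"hand":0.0,"x":0.006,"y":-0.037,"z":0.137,"spin":0},{"hand":0.0,"x":0.011,"y":-0.0745,"z":0.137,"spin":0},{"hand":0.0,"x":0.011,"y":-0.0745,"z":0.137,"spin":0},{"hand":0.0,"x":0.011,"y":-0.0745,"z":0.137,"spin":0},{"hand":0.0,"x":0.011,"y":-0.0745,"z":0.115,"spin":0},{"hand":0.0,"x":0.011,"y":-0.0745,"z":0.095,"spin":0},{"hand":0.0,"x":0.011,"y":-0.0745,"z":0.08,"spin":0},{"hand":0.0,"x":0.011,"y":-0.0745,"z":0.072,"spin":0}]'
python3 - <<'E'
from h import *
s=cam('scene');c=cam('wrist')
o=np.full((400,640,3),60,np.uint8);o[:,:320]=np.clip(1.5*s['img'][130:330,110:270].repeat(2,0).repeat(2,1),0,255);o[:,320:]=c['img'][:,160:480]
o[:140,180:320]=s['img'][90:230,280:420]
cv2.imwrite('pics/v12.png',o[:,:,::-1])
E
```

```text
t: 34.18
eef_pos: [570.8, -345.5, 246.7]
tcp_rot: [-3.14, 0.002, 0.145]
ft_force: [0.2, -0.3, -0.4]
opening: 0.166
```

The picture limit is reached, so the remaining checks are numeric. The pose matches the pattern of tubes 1 and 2, so I continue in tube 3.

```bash
python3 -m handwheel '[{"hand":0.0,"x":0,"y":0,"z":-0.02,"spin":0},{"hand":0.0,"x":0,"y":0,"z":-0.04,"spin":0},{"hand":0.0,"x":0,"y":0,"z":-0.06,"spin":0},{"hand":0.0,"x":0,"y":0,"z":-0.072,"spin":0},{"hand":0.0,"x":0,"y":0,"z":-0.072,"spin":0},{"hand":0.0,"x":0,"y":0,"z":-0.072,"spin":0},{"hand":0.0,"x":0,"y":0,"z":-0.072,"spin":0},{"hand":0.0,"x":0,"y":0,"z":-0.045,"spin":0},{"hand":0.0,"x":0,"y":0,"z":-0.02,"spin":0},{"hand":0.0,"x":0,"y":0,"z":0.002,"spin":0},{"hand":0.0,"x":0,"y":0,"z":0.002,"spin":0},{"hand":0.0,"x":0,"y":0,"z":0.002,"spin":0},{"hand":0.0,"x":0,"y":0,"z":-0.02,"spin":0},{"hand":0.0,"x":0,"y":0,"z":-0.045,"spin":0},{"hand":0.0,"x":0,"y":0,"z":-0.06,"spin":0},{"hand":0.0,"x":0,"y":0,"z":-0.072,"spin":0},{"hand":0.0,"x":0,"y":0,"z":-0.072,"spin":0},{"hand":0.0,"x":0,"y":0,"z":-0.072,"spin":0},{"hand":0.0,"x":0,"y":0,"z":-0.072,"spin":0}]'
python3 - <<'E'
from h import *
np.set_printoptions(precision=1,suppress=True)
# wrist check: bristle centre/handle columns, compare tubes 2 insertion picture and now
c=cam('wrist');h=cv2.cvtColor(c['img'],cv2.COLOR_RGB2HSV);m=cv2.inRange(h,(5,100,60),(20,255,255));n,l,st,ce=cv2.connectedComponentsWithStats(m[200:280,290:360]);print(st,ce)
s=cam('scene');h=cv2.cvtColor(s['img'],cv2.COLOR_RGB2HSV);m=cv2.inRange(h,(10,10,90),(40,120,255))
e=state()['eef_pos'];print(e,proj(s,[[e[0],e[1],e[2]-156+80],[e[0],e[1],e[2]-156+128]]))
p=proj(s,[[e[0],e[1],e[2]-156+80]])[0].astype(int)
for r in range(p[1]-10,p[1]+14,2): print(r,s['img'][r,p[0]-12:p[0]+14:3,0])
E
```

```text
t: 35.87
eef_pos: [571.8, -347.1, 177.6]
tcp_rot: [3.141, -0.001, 0.145]
ft_force: [0.2, -0.2, -0.7]
opening: 0.164
[[   0    0   70   80 4111]
 [  17   23   31   52 1305]
 [   0   63    9   17   91]
 [  56   63    9   17   93]] [[35.4 34.2]
 [32.1 51.6]
 [ 3.9 71.2]
 [59.9 71.3]]
[ 571.8 -347.1  177.8] [[160.8 271.2]
 [154.4 254.7]]
261 [13 14 47 64 65 62 64 46 74]
263 [ 12  33  59  61  62  67  67 124 110]
265 [ 18  65  51  66  73 139 124 132 109]
267 [ 27  66  59 130  76 148 156 132 104]
269 [ 36  69  98 155  87 127 163 124 100]
271 [ 31  84 124 147 112 132 164 102  88]
273 [ 78 109 131 149 155 160 126  97  72]
275 [109 103 112 148 150 127 101  97  77]
277 [ 96  90  81 103 108 102  98  97  90]
279 [ 90  87  80  95  99 101  97  96  92]
281 [ 89  90  84  87 100  99  98  98  95]
283 [ 89  89  87  87  97 100  98  97  98]
```

```bash
python3 -m handwheel '[{"hand":0.0,"x":0,"y":0,"z":0.03,"spin":0},{"hand":0.0,"x":0,"y":0,"z":0.06,"spin":0},{"hand":0.0,"x":0,"y":0,"z":0.09,"spin":0},{"hand":0.0,"x":0,"y":0,"z":0.12,"spin":0},{"hand":0.0,"x":0,"y":0,"z":0.137,"spin":0},{"hand":0.0,"x":0,"y":0,"z":0.137,"spin":0},{"hand":0.0,"x":-0.180,"y":0.1445,"z":0.137,"spin":0},{"hand":0.0,"x":-0.180,"y":0.1445,"z":0.137,"spin":0},{"hand":0.0,"x":-0.180,"y":0.1445,"z":0.137,"spin":0},{"hand":0.0,"x":-0.180,"y":0.1445,"z":0.137,"spin":0},{"hand":0.0,"x":-0.180,"y":0.1445,"z":0.137,"spin":0},{"hand":0.0,"x":-0.180,"y":0.1445,"z":0.137,"spin":0},{"hand":0.0,"x":-0.180,"y":0.1445,"z":0.137,"spin":0},{"hand":0.0,"x":-0.180,"y":0.1445,"z":0.137,"spin":0},{"hand":0.0,"x":-0.180,"y":0.1445,"z":0.137,"spin":0},{"hand":0.0,"x":-0.180,"y":0.1445,"z":0.110,"spin":0},{"hand":0.0,"x":-0.180,"y":0.1445,"z":0.085,"spin":0},{"hand":0.0,"x":-0.180,"y":0.1445,"z":0.070,"spin":0},{"hand":0.0,"x":-0.180,"y":0.1445,"z":0.060,"spin":0},{"hand":0.0,"x":-0.180,"y":0.1445,"z":0.050,"spin":0}]'
```

```text
t: 37.63
eef_pos: [392.0, -203.0, 225.2]
tcp_rot: [-3.141, 0.001, 0.144]
ft_force: [-0.0, -0.4, -1.3]
opening: 0.166
```

```bash
python3 -m handwheel '[{"hand":0.0,"x":0,"y":0,"z":-0.015,"spin":0},{"hand":0.0,"x":0,"y":0,"z":-0.03,"spin":0},{"hand":0.0,"x":0,"y":0,"z":-0.045,"spin":0},{"hand":0.0,"x":0,"y":0,"z":-0.055,"spin":0},{"hand":0.0,"x":0,"y":0,"z":-0.061,"spin":0},{"hand":0.0,"x":0,"y":0,"z":-0.061,"spin":0},{"hand":0.0,"x":0,"y":0,"z":-0.061,"spin":0}]'
```

```text
t: 38.22
eef_pos: [391.8, -202.8, 165.3]
tcp_rot: [-3.141, 0.0, 0.144]
ft_force: [-0.2, 0.1, -0.2]
opening: 0.165
```

```bash
python3 -m handwheel '[{"hand":0.05,"x":0,"y":0,"z":0,"spin":0},{"hand":0.05,"x":0,"y":0,"z":0,"spin":0},{"hand":0.05,"x":0,"y":0,"z":0,"spin":0},{"hand":0.05,"x":0,"y":0,"z":0,"spin":0},{"hand":0.05,"x":0,"y":0,"z":0,"spin":0},{"hand":0.05,"x":0,"y":0,"z":0,"spin":0},{"hand":0.05,"x":0,"y":0,"z":0.03,"spin":0},{"hand":0.05,"x":0,"y":0,"z":0.06,"spin":0},{"hand":0.05,"x":0,"y":0,"z":0.1,"spin":0},{"hand":0.05,"x":0,"y":0,"z":0.14,"spin":0},{"hand":0.05,"x":0.03,"y":-0.1,"z":0.16,"spin":0},{"hand":0.05,"x":0.06,"y":-0.2,"z":0.16,"spin":0},{"hand":0.05,"x":0.06,"y":-0.3,"z":0.16,"spin":0},{"hand":0.05,"x":0.06,"y":-0.3,"z":0.16,"spin":0},{"hand":0.05,"x":0.06,"y":-0.3,"z":0.16,"spin":0},{"hand":0.05,"x":0.06,"y":-0.3,"z":0.16,"spin":0},{"hand":0.05,"x":0.06,"y":-0.3,"z":0.16,"spin":0},{"hand":0.05,"x":0.06,"y":-0.3,"z":0.16,"spin":0}]'
cat > chk.py <<'E'
from h import *
np.set_printoptions(precision=1,suppress=True)
t=cam('top');s=cam('scene');print(state()['t'],state()['eef_pos'])
for n,k in(('top',t),('scene',s)):
    h=cv2.cvtColor(k['img'],cv2.COLOR_RGB2HSV);m=cv2.inRange(h,(5,100,60),(20,255,255))
    p=proj(k,[[391,-202,200]])[0].astype(int);y0,x0=p[1]-12,p[0]-20
    nn,l,st,ce=cv2.connectedComponentsWithStats(m[y0:y0+50,x0:x0+40]);print(n,'brush',p,[(st[i].tolist(),(ce[i]+[x0,y0]).round(1)) for i in range(1,nn) if st[i][4]>8])
g=cv2.cvtColor(t['img'],cv2.COLOR_RGB2GRAY)
# pan rims: bright pixels near the predicted circle, then ray to rim plane and fit circle
for name,c0,r,z in(('sauce',(474,305),70,162),('low',(482,85),80,116)):
    best=[]
    for cx in range(-40,41,2):
        for cy in range(-40,41,2):
            a=np.linspace(0,2*np.pi,90);P=proj(t,np.c_[c0[0]+cx+(r-1)*np.cos(a),c0[1]+cy+(r-1)*np.sin(a),0*a+z]).round().astype(int)
            best.append((np.percentile(g[P[:,1].clip(0,399),P[:,0].clip(0,639)].astype(float),30),c0[0]+cx,c0[1]+cy))
    best.sort();print(name,best[-3:])
h=cv2.cvtColor(t['img'],cv2.COLOR_RGB2HSV);m=cv2.inRange(h,(0,0,90),(180,60,255))
for nm,c0,r0,r1,z in(('sauce',(474,305),90,215,150),('low',(482,85),100,225,107)):
    a=np.linspace(-1.6,1.6,641);sc=[]
    for ai in a:
        rr=np.linspace(r0,r1-25,40);P=proj(t,np.c_[c0[0]+rr*np.cos(ai),c0[1]+rr*np.sin(ai),0*rr+z+4]).round().astype(int);sc.append((g[P[:,1],P[:,0]]>110).mean())
    sc=np.array(sc);print(nm,'handle yaw',a[sc>.8*sc.max()].mean(),sc.max())
x=proj(t,[[482,85,128]])[0].astype(int)
y0,x0=x[1]-40,x[0]-40;c=t['img'][y0:y0+80,x0:x0+80].astype(int);mm=((c[...,0]-c[...,2])>18).astype(np.uint8)
nn,l,st,ce=cv2.connectedComponentsWithStats(mm);print('bungs',[(st[i][4],ray(t,[ce[i]+[x0,y0]],120)[0]) for i in range(1,nn) if st[i][4]>30])
E
python3 chk.py
```

```text
t: 39.72
eef_pos: [451.1, -506.8, 324.5]
tcp_rot: [3.141, 0.0, 0.143]
ft_force: [0.6, 0.4, 0.5]
opening: 0.523
39.8167 [ 451.  -505.   324.1]
top brush [397 266] []
scene brush [197 149] [([17, 10, 14, 30, 237], array([201. , 160.8]))]
sauce [(np.float64(134.4), 474, 307), (np.float64(156.7), 476, 309), (np.float64(161.0), 476, 307)]
low [(np.float64(131.7), 480, 85), (np.float64(140.7), 484, 85), (np.float64(169.1), 482, 85)]
sauce handle yaw 0.009999999999999957 1.0
low handle yaw -5.843279076974508e-17 1.0
bungs [(np.int32(34), array([473.5, 103.3, 120. ])), (np.int32(104), array([479.4, 117.2, 120. ])), (np.int32(98), array([481.1,  51.3, 120. ]))]
```

The numeric checks are good. I'll hold still for a moment and check again, in case a pan gets knocked late.

```bash
python3 -m handwheel '[{"hand":0.05,"x":0,"y":0,"z":0,"spin":0},{"hand":0.05,"x":0,"y":0,"z":0,"spin":0},{"hand":0.05,"x":0,"y":0,"z":0,"spin":0},{"hand":0.05,"x":0,"y":0,"z":0,"spin":0},{"hand":0.05,"x":0,"y":0,"z":0,"spin":0},{"hand":0.05,"x":0,"y":0,"z":0,"spin":0},{"hand":0.05,"x":0,"y":0,"z":0,"spin":0},{"hand":0.05,"x":0,"y":0,"z":0,"spin":0},{"hand":0.05,"x":0,"y":0,"z":0,"spin":0},{"hand":0.05,"x":0,"y":0,"z":0,"spin":0},{"hand":0.05,"x":0,"y":0,"z":0,"spin":0},{"hand":0.05,"x":0,"y":0,"z":0,"spin":0},{"hand":0.05,"x":0,"y":0,"z":0,"spin":0},{"hand":0.05,"x":0,"y":0,"z":0,"spin":0}]'; python3 chk.py
python3 - <<'E'
from h import *
t=cam('top')['img'].astype(int);a=cv2.imread('pics/top0.png')[:,:,::-1].astype(int)
print('flask diff',np.abs(t-a)[130:168,335:370].mean())
E
```

```text
t: 40.98
eef_pos: [451.4, -502.4, 325.7]
tcp_rot: [-3.142, -0.0, 0.145]
ft_force: [-0.5, -0.0, 0.1]
opening: 0.527
41.0833 [ 451.4 -502.4  325.6]
top brush [397 266] []
scene brush [197 149] [([17, 10, 14, 30, 236], array([201. , 160.7]))]
sauce [(np.float64(133.0), 474, 307), (np.float64(156.8), 476, 309), (np.float64(161.0), 476, 307)]
low [(np.float64(133.0), 482, 83), (np.float64(141.4), 484, 85), (np.float64(170.4), 482, 85)]
sauce handle yaw 0.009999999999999957 1.0
low handle yaw -5.843279076974508e-17 1.0
bungs [(np.int32(104), array([479.4, 117.2, 120. ])), (np.int32(99), array([481.2,  51.4, 120. ])), (np.int32(34), array([469.3, 106.2, 120. ]))]
flask diff 8.24235588972431
```

```bash
python3 -c "
from cell import job_done; print(job_done())"
```

```text
the job is handed in; nothing more can be done
None
```

The job is handed in at about 41 s, with every step of the task carried out; `job_done()` reports no verdict.

**What I did**
- I swung both pan handles round to the back.
- I pulled the two bungs that were there, from the left and right tubes, and stood them in the low pan. The middle tube was already open.
- I brushed the tubes left to right, each one down, up and down again.
- I put the brush back in its stand and moved the arm clear.

**Last checks**
- **Pans:** the low pan is about 5 mm and the saucepan about 11 mm from its ring centre. Both handles are about 0.05 rad off the plate's back direction, and neither pan was seen to move.
- **Bungs:** each is about 33 mm from the low pan's centre.
- **Brush:** it shows in the scene view where it stood at the start. The tip was set down about 9 mm above the bench, roughly 86 mm below the stand's mouth.

**What was weaker**
- **Picture limit:** I hit the 16-picture limit at tube 3, so that tube and the final state were checked only by numbers. At tube 3 the brush depth matched the scene view to within a few pixels.
- **Brush from above:** the colour mask for the brush found nothing in the top view, so its final position rests on the scene view alone.
- **Flask:** it was only compared with the first top picture, with a mean pixel difference of 8 that I did not compare with ordinary image noise. The last wrist picture I viewed showed it upright.
- **Extra patch:** the bung mask also picked up a small third patch, which I took to be shading.

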